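# Fit the retaining ring that holds a mixer rotor

### The job

Take the circlip pliers from their stand, spread the retaining ring by its two eyes, carry it to the bench mixer, set it down gently on the rotor and let it contract fully into the groove of the shaft. Then stand the pliers back in their stand. Handle the ring with the pliers only, never with the gripper, and leave the bottle, the rack and the screwdriver where they are.

Things in the scene. Friction and masses are not known exactly. Their poses are not given: they have to be found in the camera images.
- pliers: steel circlip pliers, 132 mm tall, 0.15 kg, upright, tips down. Origin midway between the tips, level with their ends; z up, the two tips lie apart along y (a half turn about z is the same pliers). Squeezing the pads together spreads the tips: tip distance = 21 mm + 1.3 x (56 mm - pad distance), to a stop at 34 mm between pads, 48 mm between tips
- grip_l (a point): centre of the outer face of the rubber finger pad on the pliers' +y side, 115 mm above the tip ends. Pads: 24 mm wide (x), 34 mm tall, always parallel, 56 mm over both outer faces at rest. A spring pushes back with 5 N at rest, 7 N at the stop, plus up to 5 N from the ring. Carry at 53 to 55 mm; squeeze to the stop to spread fully
- grip_r (a point): the same for the pad on the -y side
- tip_l (a point): end of the plier tip on the pliers' +y side: a round-ended pin 4.4 mm thick and 5.4 mm long, below a shoulder 8 mm thick that comes to bear on the ring's top face when the pin is fully in an eye
- tip_r (a point): the same for the tip on the -y side
- jaw_l (a joint): angle of one jaw of the pliers (the other mirrors it): 0 with the pads free, 0.215 rad fully squeezed (tips spread)
- ring: steel retaining ring (circlip), a C 6 mm thick, 54 mm across, 60 g, flat on the tray. Origin on the relaxed ring's axis, on its underside; x points to the gap between the eyes, z up. Bore radius 19.7 mm at four inner lobes. Fully spread, it passes over the shaft when the shaft axis is at x = 3 to 6 mm, |y| below 1.5 mm in this frame. On the tips its far side hangs some 4 mm low
- ring_l (a joint): angle of the ring arm on the ring's +y side: 0 relaxed, about 0.25 rad when spread by fully squeezed pliers, under 0.06 when contracted in the groove
- ring_r (a joint): the same for the ring arm on the -y side
- eye_l (a point): centre of the eye (7 mm through hole) at the end of the +y arm, on the ring's top face; relaxed at x = 26, y = 11 mm in the ring's frame, fully spread at x = 25, y = 22 mm. Contracting in the groove, the ring centres itself: its eyes travel about 4 mm along the ring's +x, so the plier tips must follow
- eye_r (a point): centre of the other eye, relaxed at x = 26, y = -11 mm in the ring's frame
- axis (a point): on the axis of the mixer's upright shaft, level with the top of its fixed white housing (150 mm sides, 60 mm high). The rotor, a grey disc of radius 58 mm, has its flat top 14 to 44 mm above this point, by spacers beneath that are not measured: feel for it. Any yaw of the ring will do
- shaft_up (a point): a point on the same shaft axis 90 mm above point axis, in free air. Of the shaft: its groove, radius 20 mm, reaches from the rotor's flat top to 8 mm above it; then the shaft has radius 22.2 mm and ends, chamfered, 24 mm above the rotor's top. The 6 mm thick ring belongs in the groove, lying on the rotor
- cradle (a point): centre of the fixed pliers' stand, level with the tops (70 mm above the bench) of its two upright plates, which are 10 mm thick, 50 mm long along y, at x = +-19 mm. The pliers' crosspiece (48 mm in x, 34 mm in y, underside 55 mm above the tip ends) rests across both, jaws in the slot between, pliers' y along this y, pliers' origin 55 mm below this point
- tray: white flat tray 130 x 110 mm, fixed, on which the ring lies; origin at the centre of its underside, its top 10 mm above
- bottle: bystander: amber jar 60 mm thick, 130 mm high; origin under its base
- rack: bystander: dark steel tube rack 90 x 160 x 50 mm; origin under its base
- driver: bystander: screwdriver with a black handle, lying
- mixer: the bench mixer, white housing and rotor: origin at the centre of the housing's underside; press on it with the ring with less than 25 N (its own grip in the groove is about 10 N)

How it is judged (in metres and radians):
On the way, in this order (a step that is already met when the one before it is completed fails the run):
1. the ring is lifted off its tray, spread on the plier tips (value of joint each of ring_l, ring_r above 0.15 rad and z of ring in the frame of tray above 0.03 m and contact force between pliers and ring above 0.3 N), for 0.2 s.
2. the ring lies in the groove and has contracted (value of joint each of ring_l, ring_r below 0.06 rad and horizontal distance between ring and axis below 0.003 m and z of ring in the frame of axis between 0.012 and 0.0465 m and contact force between ring and mixer above 4 N), for 0.2 s.
At the end, for the whole second after the job is handed in: Ring within 3 mm of the shaft axis, underside 12 to 46.5 mm above the housing, both arms under 0.06 rad, gripping the shaft with over 4 N, flat within 0.09 rad, at rest. Pliers upright within 0.08 rad, released, at rest in the stand, within 12 mm of its centre and 4 mm in height (all of step 2 and angle between ring's own z axis and vertical below 0.09 rad and linear speed of each of ring, pliers below 0.02 m/s and horizontal distance between pliers and cradle below 0.012 m and z of pliers in the frame of cradle between -0.059 and -0.051 m and angle between pliers's own z axis and vertical below 0.08 rad and value of joint jaw_l below 0.02 rad); the robot touches nothing.
It fails at once if the gripper handles the ring (contact force between the fingers and ring above 0.5 N).
It fails at once if the bottle is moved by more than 30 mm (distance of bottle from where it was at the start of the episode above 0.03 m).
It fails at once if the rack is moved by more than 30 mm (distance of rack from where it was at the start of the episode above 0.03 m).
It fails at once if the screwdriver is moved by more than 30 mm (distance of driver from where it was at the start of the episode above 0.03 m).
It fails at once if the ring is pressed on the mixer with more than 30 N (contact force between ring and mixer above 30 N).
It also fails if it takes over 58 s, if anything falls off the work surface, if the arm or the gripper's body presses on something with over 40 N, if the wrist force passes 120 N, or if a joint passes its speed limit or range.

### The arm

A 6-joint arm with a two-finger parallel gripper is mounted at the origin on the work surface. World frame = base frame: x ahead of the robot, y to its left, z up, the work surface at z = 0. Lengths are in m, angles in degrees, forces in N, time in s.
With the tool pointing down it reaches from about 0.275 to 0.975 m from the base axis. Payload 8.4 kg.
Tool frame: the origin (TCP) lies midway between the tips of the shut fingers; the grasp point (between the pads) lies 19 mm behind it; z points along the fingers, y is the direction in which the jaws open and shut (so a half turn about z gives the same grasp; the last joint's range is limited). The gripper opens to 92 mm and grips with 3 to 60 N. Pads are 20 mm wide; open, the fingers measure 128 mm over their backs; the gripper's body (75 mm by 189 mm) begins 69 mm behind the grasp point.
Start: joints at [73.029, 20.225, 93.587, -0, 66.188, -0.138], TCP at [0.181, 0.598, 0.215] pointing down, gripper open.
Joint ranges: [-150.9, 150.9], [-52.94, 120.26], [3.33, 152.33], [-74.26, 254.26], [0, 154.13], [-172.89, 172.89]. Speed limits (degrees/s): [127.2, 127.2, 159.86, 180, 180, 180].

### API

Orientations are given as [roll, pitch, yaw] about the fixed x, y, z axes, in that order (R = Rz(yaw) Ry(pitch) Rx(roll)).
In Python, from cell import bot gives the robot as it stands. The module is installed in compiled form; this text tells all that it offers.
- The arm moves only by the tool drive_tool, never from a script. Its argument "targets" is a list of rows, each an object with "fingers": the finger opening in mm, from 0 to 91.9; "xyz": the shift along the world's x, y, z in mm, a list of three; "rotation": the turn, a rotation vector about the world's x, y, z in rad, a list of three. A call has 1 to 10 rows; each row shifts and turns the commanded pose from where the row before left it; what a row does not reach is not made up. A row lasts 1/10 s, in which the tool goes at most 50 mm and 8.59 degrees, less where a joint would pass 70% of its speed; a pose out of reach is approached as far as the arm can. A call is refused whole if a number of a shift passes 50 or a number of a turn 0.15, either way. A call with a gripper value outside its range is refused whole. The fingers move at their own pace and stop on an object; "grip_force" is the grip in N (left out, the last holds). Time passes only in rows, so rows that do not move let the fingers close. It gives the time, the measured TCP pose, the force and the opening at its end, in the units of the state.
- bot.get_state(): the state, without advancing time (a new reading comes with each control period).
- bot.snapshot(name): name is "side" or "top" or "wrist"; returns (picture, depth): 420x560x3 uint8, blue, green, red; 420x560 float32, m along the optical axis (not along the pixel's ray), 0 where there is no reading.
- bot.calibration(name): a dict with "fx", "fy", "cx", "cy" (pixels), "rvec" (rotation vector, rad) and "tvec" (3), from world to camera coordinates, as OpenCV has them. Camera axes: x right, y down, z forward; pixel columns grow to the right and rows downward; lengths in m; the calibration is good to about 2 mm. A picture is of the moment at which its call begins: read the wrist's pose just before it. calibration takes no time and is no camera call; for the wrist camera it gives the pose at the moment of the call.
- bot.job_done(): hands the job in, once; it reports no verdict.
Trained networks look in the newest picture that a camera, given by its name, has taken for a name from the list of things; names that differ only in an ending like _2 or _b are one class to them, and where a whole thing is asked for, a point or a joint stands for the part that bears it (a point fixed in the world has none). Each returns a list of dicts, best first, with "confidence" (0 to 1); they miss things now and then, are a little off and sometimes report something else, mostly with a low value. They report only what shows in the picture. A call takes as long as a camera call.
- bot.regions_of(target, camera): "pixels" (420x560 bool, what is visible of it).
- bot.landmark_of(target, camera): "location" ([x, y, z] in m, in world coordinates, good to about 4 mm: a listed point, or the origin of a listed thing).
The state is a dict: "time_s": time; "joints": joint angles; "dq": joint speeds; "joint_efforts": joint torques, N m; "eef_pos": TCP position; "tool_rot": TCP orientation; "wrist_force": force on the tool from outside, world axes, zero at the start; "torque": the same for the moment, N m; "finger_gap": opening from 0.0 (shut) to 1.0 (fully open).
Only numpy, scipy, OpenCV 4.12 (cv2) and the standard library are available. Lean on these libraries where they do the work, as an engineer would, in place of code of your own. Each camera call takes 0.05 s, during which the arm holds its last target.

## Working session

There is one attempt and no reset: what is moved stays moved. The work goes in short steps, Python scripts to look and compute and a tool call to move; the robot and the scene stay as the last step left them, time stands still between calls to the robot, and variables do not carry over. Pictures are saved under pics/ and viewed, and the job is handed in when it is done.

Besides the shell and the picture viewer there is one more tool, called by a JSON object that holds its "api" and its "payload", one argument or row to a line. drive_tool: Moves the arm, as the interface text tells. Its arguments: {"type":"object","properties":{"targets":{"type":"array","items":{"type":"object","properties":{"fingers":{"type":"number"},"xyz":{"type":"array","items":{"type":"number"}},"rotation":{"type":"array","items":{"type":"number"}}}}},"grip_force":{"type":"number"}},"required":["targets"]}

```bash
mkdir -p pics
cat > h.py <<'E'
import numpy as np, cv2
from cell import bot
def cal(n):
    c=bot.calibration(n);K=np.array([[c['fx'],0,c['cx']],[0,c['fy'],c['cy']],[0,0,1]]);R=cv2.Rodrigues(np.array(c['rvec'],float))[0];t=np.array(c['tvec'],float).reshape(3)
    return K,R,t
def back(n,u,v,d,c=None):
    K,R,t=c or cal(n)
    p=np.stack([(u-K[0,2])/K[0,0]*d,(v-K[1,2])/K[1,1]*d,d],-1)
    return (p-t)@R
def proj(n,P,c=None):
    K,R,t=c or cal(n)
    p=np.atleast_2d(P)@R.T+t; q=p@K.T
    return q[:,:2]/q[:,2:]
def save(n,name):
    im,d=bot.snapshot(n); cv2.imwrite('pics/'+name+'.png',im); return im,d
def st():
    s=bot.get_state(); print(round(s['time_s'],2),np.round(s['eef_pos'],4),np.round(s['tool_rot'],2),'F',np.round(s['wrist_force'],2),'gap',round(s['finger_gap']*91.9,2)); return s
E
python3 - <<'E'
from h import *
st()
for n in ('top','side'):
    im,d=save(n,n+'0'); np.save(n+'0.npy',d)
    for t in ['pliers','ring','eye_l','eye_r','grip_l','grip_r','tip_l','tip_r','axis','shaft_up','cradle','tray','mixer','bottle','rack']:
        r=bot.landmark_of(t,n)
        print(n,t,[(np.round(x['location'],4).tolist(),round(x['confidence'],2)) for x in r[:2]])
st()
E
```

```text
0.0 [0.1809 0.5978 0.2139] [-179.92   -0.    163.17] F [ 0.58 -0.22  0.14] gap 92.17
top pliers [([0.5195, -0.2742, 0.0121], 0.72)]
top ring [([0.4823, -0.0371, 0.0107], 0.6), ([0.4979, 0.2204, 0.0559], 0.46)]
top eye_l [([0.509, -0.0275, 0.0158], 0.59), ([0.4919, -0.0141, 0.0171], 0.43)]
top eye_r [([0.509, -0.0275, 0.0158], 0.59), ([0.4919, -0.0141, 0.0171], 0.43)]
top grip_l [([0.5225, -0.2463, 0.1321], 0.49), ([0.5116, -0.3076, 0.1293], 0.41)]
top grip_r [([0.5225, -0.2463, 0.1321], 0.49), ([0.5116, -0.3076, 0.1293], 0.41)]
top tip_l [([0.7446, 0.0828, 0.0004], 0.52), ([0.5213, -0.264, 0.0143], 0.41)]
top tip_r [([0.7446, 0.0828, 0.0004], 0.52), ([0.5213, -0.264, 0.0143], 0.41)]
top axis [([0.5015, 0.2209, 0.06], 0.76), ([0.4873, -0.0294, -0.0018], 0.46)]
top shaft_up [([0.4986, 0.2144, 0.1493], 0.91)]
top cradle [([0.5178, -0.2698, 0.0716], 0.7), ([0.5117, -0.0282, 0.0145], 0.53)]
top tray [([0.4868, -0.0305, -0.0009], 0.74), ([0.5009, 0.2212, 0.0586], 0.72)]
top mixer [([0.4975, 0.2204, -0.0015], 0.74), ([0.4923, -0.0081, 0.0169], 0.51)]
top bottle [([0.7696, -0.0918, -0.0011],
[... 443 characters left out ...]
0.1315], 0.47)]
side grip_r [([0.5115, -0.3013, 0.1292], 0.64), ([0.5235, -0.2469, 0.1315], 0.47)]
side tip_l [([0.5152, -0.2861, 0.0173], 0.83), ([0.4991, 0.2187, 0.1513], 0.17)]
side tip_r [([0.5152, -0.2861, 0.0173], 0.83), ([0.4991, 0.2187, 0.1513], 0.17)]
side axis [([0.499, 0.2165, 0.0616], 0.89)]
side shaft_up [([0.5016, 0.2182, 0.1517], 0.74)]
side cradle [([0.5185, -0.2733, 0.0694], 0.89)]
side tray [([0.4894, -0.0315, -0.002], 0.97)]
side mixer [([0.5018, 0.2173, 0.0018], 0.6)]
side bottle [([0.7651, -0.0936, -0.004], 0.68), ([0.5005, 0.2178, 0.151], 0.58)]
side rack [([0.7452, 0.0834, 0.0019], 0.62)]
1.6 [0.181  0.5982 0.2146] [180.     0.   163.17] F [ 0.43 -0.56  0.25] gap 92.13
```

View pics/top0.png

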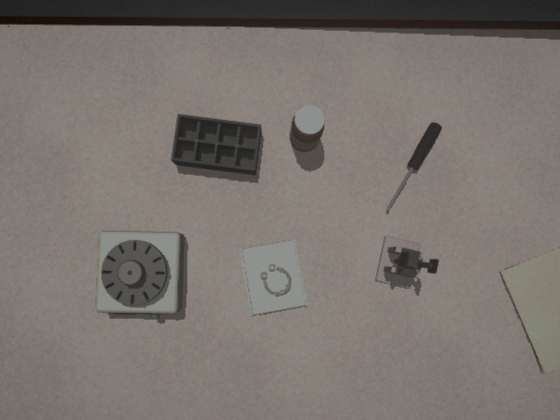

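View pics/side0.png

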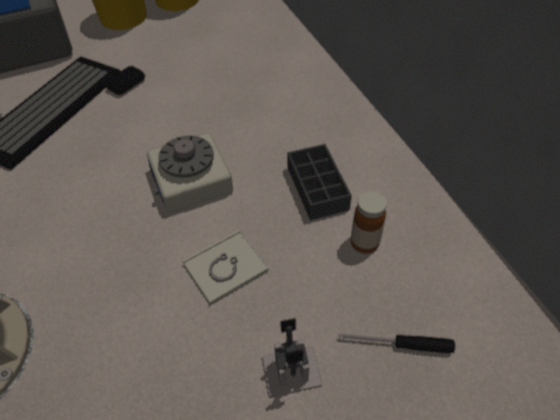

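Run:
```python
from h import *
s=st(); K,R,t=cal('wrist'); print(K); C=-R.T@t; print('cam',C); print(R)
from scipy.spatial.transform import Rotation as Ro
T=Ro.from_euler('xyz',s['tool_rot'],degrees=True).as_matrix()
print('in tool',T.T@(C-np.array(s['eef_pos']))); print(T.T@R.T)
```

```text
1.6 [0.181  0.5982 0.2146] [180.     0.   163.17] F [ 0.43 -0.56  0.25] gap 92.13
[[365.42680877   0.         281.45865204]
 [  0.         365.42680877 208.82178116]
 [  0.           0.           1.        ]]
cam [0.10547252 0.62228904 0.38399284]
[[ 0.28997144  0.95703443 -0.00128658]
 [ 0.91789437 -0.27773138  0.28343465]
 [ 0.2708994  -0.0833689  -0.95899069]]
in tool [ 0.07925089  0.00116476 -0.16940922]
[[-4.16638561e-04 -9.58995698e-01 -2.83420319e-01]
 [ 9.99999073e-01 -3.21484469e-05 -1.36125721e-03]
 [ 1.29632829e-03 -2.83420623e-01  9.58994823e-01]]
```

{"api": "drive_tool", "payload": {
  "targets": [
    {"fingers":91,"xyz":[32,-38,12],"rotation":[0,0,-0.149]},
    {"fingers":91,"xyz":[32,-38,12],"rotation":[0,0,-0.149]},
    {"fingers":91,"xyz":[32,-38,12],"rotation":[0,0,-0.149]},
    {"fingers":91,"xyz":[32,-38,12],"rotation":[0,0,-0.149]},
    {"fingers":91,"xyz":[32,-38,12],"rotation":[0,0,-0.149]},
    {"fingers":91,"xyz":[32,-38,12],"rotation":[0,0,-0.149]},
    {"fingers":91,"xyz":[32,-38,12],"rotation":[0,0,-0.149]},
    {"fingers":91,"xyz":[32,-38,0],"rotation":[0,0,-0.149]},
    {"fingers":91,"xyz":[0,0,0]},
    {"fingers":91,"xyz":[0,0,0]}
  ]
}}

```text
invalid input at $.targets[8]: expected keys fingers, xyz, rotation
```

{"api": "drive_tool", "payload": {
  "targets": [
    {"fingers":91,"xyz":[32,-38,12],"rotation":[0,0,-0.149]},
    {"fingers":91,"xyz":[32,-38,12],"rotation":[0,0,-0.149]},
    {"fingers":91,"xyz":[32,-38,12],"rotation":[0,0,-0.149]},
    {"fingers":91,"xyz":[32,-38,12],"rotation":[0,0,-0.149]},
    {"fingers":91,"xyz":[32,-38,12],"rotation":[0,0,-0.149]},
    {"fingers":91,"xyz":[32,-38,12],"rotation":[0,0,-0.149]},
    {"fingers":91,"xyz":[32,-38,12],"rotation":[0,0,-0.149]},
    {"fingers":91,"xyz":[32,-38,0],"rotation":[0,0,-0.149]},
    {"fingers":91,"xyz":[0,0,0],"rotation":[0,0,0]}
  ]
}}

```text
time_s: 2.5
eef_pos: [0.4354, 0.2961, 0.2974]
tool_rot: [179.9, 0.1, 94.3]
wrist_force: [-0.4, 0.6, -0.3]
finger_gap: 0.988
```

```bash
cat > look.py <<'E'
import sys
from h import *
def look(name,targets):
    s=st(); c=cal('wrist'); im,d=save('wrist',name); np.save(name+'.npy',d)
    for t in targets:
        r=bot.landmark_of(t,'wrist')
        print(t,[(np.round(x['location'],4).tolist(),round(x['confidence'],2)) for x in r[:3]])
    np.savez(name+'_c.npz',K=c[0],R=c[1],t=c[2])
if __name__=='__main__': look(sys.argv[1],sys.argv[2:])
E
python3 look.py w1 axis shaft_up mixer
```

```text
2.5 [0.4354 0.2961 0.2974] [1.7988e+02 5.0000e-02 9.4330e+01] F [-0.39  0.55 -0.3 ] gap 90.76
axis [([0.4987, 0.2153, 0.0597], 0.65)]
shaft_up [([0.4996, 0.2188, 0.1499], 0.55)]
mixer [([0.4989, 0.2169, -0.0015], 0.8)]
```

View pics/w1.png

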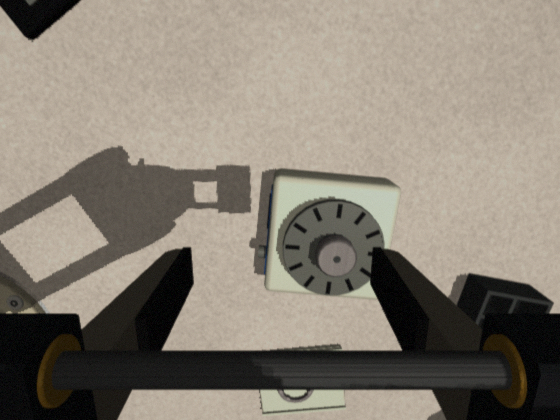

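Run:
```python
from h import *
z=np.load('w1_c.npz');c=(z['K'],z['R'],z['t']);d=np.load('w1.npy')
v,u=np.mgrid[0:420,0:560];P=back('w',u,v,d,c)
m=(u>260)&(u<400)&(v>190)&(v<300)&(d>0)
h=P[...,2][m];print(np.histogram(h,bins=np.arange(0.0,.2,.005)))
def circ(lo,hi,R):
    mm=m&(P[...,2]>lo)&(P[...,2]<hi); q=P[mm]; print(lo,mm.sum(),np.median(q[:,2]),q[:,:2].min(0),q[:,:2].max(0),(q[:,:2].min(0)+q[:,:2].max(0))/2)
    (x,y),r=cv2.minEnclosingCircle(q[:,:2].astype(np.float32)); print(x,y,r)
for lo in np.arange(.06,.15,.01): 
    if (m&(P[...,2]>lo)&(P[...,2]<lo+.01)).sum()>20: circ(lo,lo+.01,0)
# same from top
for n in ('top','side'):
  d=np.load(n+'0.npy');P=back(n,u,v,d);m=(np.hypot(P[...,0]-.5,P[...,1]-.218)<.065)&(d>0)
  h=P[...,2][m];a=np.histogram(h,bins=np.arange(0.05,.16,.005));print(n,a[0])
  mm=m&(P[...,2]>.105)&(P[...,2]<.16);q=P[mm&(np.hypot(P[...,0]-.5,P[...,1]-.218)<.03)]; print(len(q),np.percentile(q[:,2],[5,50,95]), (q[:,:2].min(0)+q[:,:2].max(0))/2,np.ptp(q[:,:2],0))
```

```text
(array([ 354,    0,    0,    0,    0,    1,    3,   23,   82,  103,  123,
       3810,  779,    0,   24,  105, 5054,  879,   38,   66,   86, 1175,
          7,    0,    0,    0,    0,    0,    0,    0,    0,    0,    0,
          0,    0,    0,    0,    0,    0]), array([0.   , 0.005, 0.01 , 0.015, 0.02 , 0.025, 0.03 , 0.035, 0.04 ,
       0.045, 0.05 , 0.055, 0.06 , 0.065, 0.07 , 0.075, 0.08 , 0.085,
       0.09 , 0.095, 0.1  , 0.105, 0.11 , 0.115, 0.12 , 0.125, 0.13 ,
       0.135, 0.14 , 0.145, 0.15 , 0.155, 0.16 , 0.165, 0.17 , 0.175,
       0.18 , 0.185, 0.19 , 0.195]))
0.06 779 0.060321464243964756 [0.43248394 0.15050966] [0.57156354 0.28585355] [0.50202374 0.21818161]
0.5022867321968079 0.21731716394424438 0.09503421932458878
0.06999999999999999 129 0.07690846055778927 [0.44422495 0.22263746] [0.53870079 0.27700964] [0.49146287 0.24982355]
0.4914795756340027 0.2431943714618683 0.051601774990558624
0.07999999999999999 5933 0.08421225413197458 [0.4442491  0.16137385] [0.55848517 0.27707572] [0.50136713 0.21922478]
0.5014122724533081 0.21900613605976105 0.058170024305582047
0.08999999999999998 104 0.09606270364657832 [0.47982616 0.21713272] [0.51787176 0.24153957] [0.49884896 0.22933615]
0.4988991618156433 0.22585467994213104 0.02084871381521225
0.09999999999999998 1261 0.10798645406334244 [0.47979661 0.19792313] [0.52324782 0.24153879] [0.50152221 0.21973096]
0.5019418001174927 0.2193000316619873 0.02263181284070015
top [   1  435  216    0    5   37 2004  794   10   16   47  446   36    0
    0    0    0    0    0    0    0]
482 [0.10588803 0.10790948 0.11023812] [0.50020639 0.21828822] [0.04296373 0.04305705]
side [  0 216 299   0  14  87 611 781  19  36  39 197  62   0   0   0   0   0
   0   0   0]
259 [0.10559693 0.10894031 0.11158068] [0.50032535 0.21612546] [0.04287709 0.04467878]
```

{"api": "drive_tool", "payload": {
  "targets": [
    {"fingers":91,"xyz":[4,-41,-8],"rotation":[0,0,-0.11]},
    {"fingers":91,"xyz":[4,-41,-8],"rotation":[0,0,-0.11]},
    {"fingers":91,"xyz":[4,-41,-8],"rotation":[0,0,-0.11]},
    {"fingers":91,"xyz":[4,-41,-8],"rotation":[0,0,-0.11]},
    {"fingers":91,"xyz":[4,-41,-8],"rotation":[0,0,-0.11]},
    {"fingers":91,"xyz":[4,-41,-8],"rotation":[0,0,-0.11]},
    {"fingers":91,"xyz":[4,-41,-8],"rotation":[0,0,-0.11]},
    {"fingers":91,"xyz":[4,-41,0],"rotation":[0,0,-0.09]},
    {"fingers":91,"xyz":[0,0,0],"rotation":[0,0,0]}
  ]
}}

```text
time_s: 3.6
eef_pos: [0.4642, -0.0302, 0.2404]
tool_rot: [180.0, 0.1, 45.4]
wrist_force: [-0.2, 0.8, 0.4]
finger_gap: 0.986
```

```bash
python3 look.py w2 ring eye_l tray axis
```

```text
3.6 [ 0.4642 -0.0302  0.2404] [1.7998e+02 6.0000e-02 4.5420e+01] F [-0.19  0.81  0.43] gap 90.62
ring []
eye_l [([0.4916, -0.013, 0.0195], 0.83), ([0.5074, -0.027, 0.0135], 0.62)]
tray [([0.4927, -0.0289, -0.0034], 0.9)]
axis []
```

View pics/w2.png

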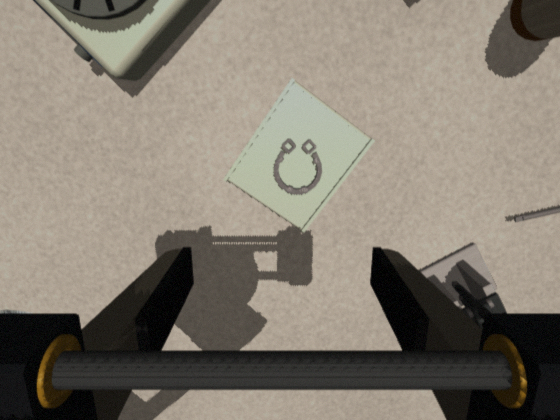

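Run:
```python
from h import *
im=cv2.imread('pics/w2.png');cv2.imwrite('pics/w2z.png',cv2.resize(im[125:205,260:335],None,fx=8,fy=8,interpolation=cv2.INTER_CUBIC))
```

```text
(no output)
```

View pics/w2z.png

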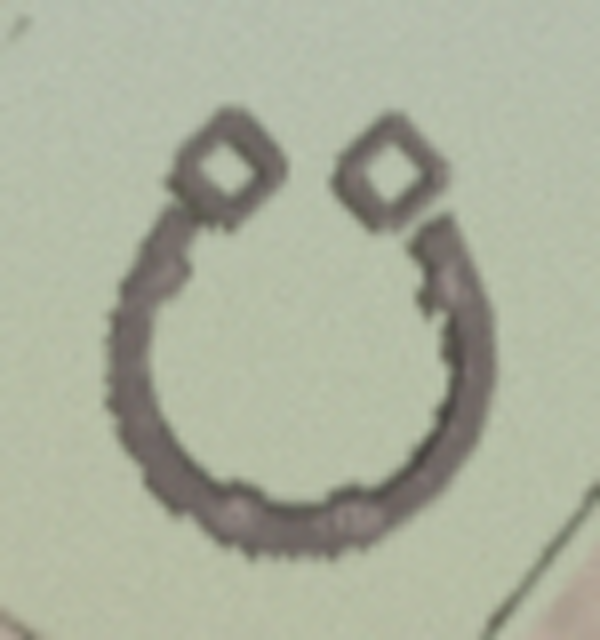

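Run:
```python
from h import *
z=np.load('w2_c.npz');c=(z['K'],z['R'],z['t'])
K,R,t=c
def onz(u,v,h):
    C=-R.T@t; r=R.T@np.array([(u-K[0,2])/K[0,0],(v-K[1,2])/K[1,1],1]); return C+r*(h-C[2])/r[2]
L=onz(288.15,145.4,.016);Rr=onz(308.4,146.2,.016);print(L,Rr,np.linalg.norm(L-Rr),(L+Rr)/2)
y=L-Rr;print('ring yaw',np.degrees(np.arctan2(y[1],y[0]))-90)
d=np.load('w2.npy');print('tray z',back('w',np.array([297.]),np.array([165.]),d[165,297:298],c))
bc=onz(260+300/8-.44,125+525/8-.44,.016);print('back',bc)
```

```text
[ 0.49464164 -0.01044052  0.016     ] [ 0.50947218 -0.02626328  0.016     ] 0.02168651238748658 [ 0.50205691 -0.0183519   0.016     ]
ring yaw 43.146049265015364
tray z [[ 0.48615538 -0.03329879  0.00944046]]
back [ 0.46729813 -0.05258733  0.016     ]
```

{"api": "drive_tool", "payload": {
  "targets": [
    {"fingers":91,"xyz":[-3,-40,0],"rotation":[0,0,-0.149]},
    {"fingers":91,"xyz":[-3,-40,0],"rotation":[0,0,-0.149]},
    {"fingers":91,"xyz":[-3,-40,0],"rotation":[0,0,-0.149]},
    {"fingers":91,"xyz":[-3,-40,0],"rotation":[0,0,-0.149]},
    {"fingers":91,"xyz":[-3,-40,0],"rotation":[0,0,-0.149]},
    {"fingers":91,"xyz":[-2,-40,0],"rotation":[0,0,-0.149]},
    {"fingers":91,"xyz":[0,-4,0],"rotation":[0,0,-0.09]},
    {"fingers":91,"xyz":[0,0,0],"rotation":[0,0,0]}
  ]
}}

```text
time_s: 4.65
eef_pos: [0.4476, -0.2718, 0.2406]
tool_rot: [-180.0, 0.0, -10.8]
wrist_force: [0.6, 0.3, 0.6]
finger_gap: 0.989
```

```bash
python3 look.py w3 pliers grip_l tip_l cradle
```

```text
4.65 [ 0.4476 -0.2718  0.2406] [-1.7998e+02  1.0000e-02 -1.0810e+01] F [0.56 0.26 0.62] gap 90.86
pliers [([0.5168, -0.2711, 0.0162], 0.74)]
grip_l [([0.5242, -0.2478, 0.1283], 0.64)]
tip_l []
cradle []
```

View pics/w3.png

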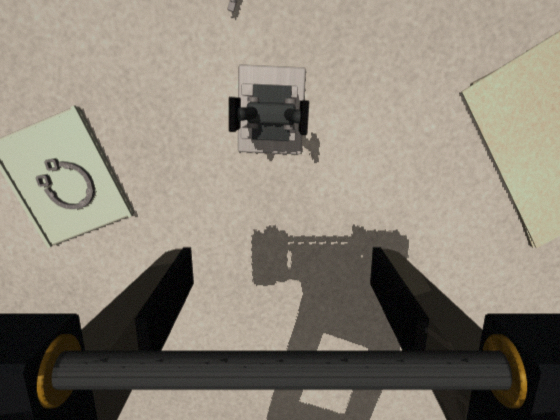

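Run:
```python
from h import *
im=cv2.imread('pics/w3.png');cv2.imwrite('pics/w3z.png',cv2.resize(im[55:165,220:330],None,fx=5.4,fy=5.4,interpolation=cv2.INTER_CUBIC))
z=np.load('w3_c.npz');c=(z['K'],z['R'],z['t']);d=np.load('w3.npy')
v,u=np.mgrid[0:420,0:560];P=back('w',u,v,d,c)
m=(u>220)&(u<325)&(v>55)&(v<160)&(d>0)
print(np.histogram(P[...,2][m],bins=np.arange(0,.15,.01)))
for lo,hi in((.129,.14),(.118,.129),(.1,.14),(.05,.075),(.075,.1)):
    mm=m&(P[...,2]>lo)&(P[...,2]<hi)
    q=P[mm]
    if len(q)<5: continue
    r=cv2.minAreaRect((q[:,:2]*1000).astype(np.float32)); print(lo,len(q),np.median(q[:,2]),r)
    # in rotated frame -10.7
    for uu in((220,270),(270,330)):
        k=mm&(u>uu[0])&(u<uu[1]);
        if k.sum()>5:
            r=cv2.minAreaRect((P[k][:,:2]*1000).astype(np.float32)); print('   half',k.sum(),r,P[k][:,2].max())
```

```text
(array([3309,    0,    1,    0,    4,    6,  327, 1246,  997,   23,   53,
         99,  138,  249]), array([0.  , 0.01, 0.02, 0.03, 0.04, 0.05, 0.06, 0.07, 0.08, 0.09, 0.1 ,
       0.11, 0.12, 0.13, 0.14]))
0.129 275 0.13294098235141094 ((519.7523193359375, -275.4447937011719), (46.61690139770508, 22.557361602783203), 76.59933471679688)
   half 152 ((524.4451293945312, -255.88861083984375), (6.152868270874023, 22.559043884277344), 77.21311950683594) 0.13880215978553506
   half 123 ((515.5357666015625, -295.1585998535156), (6.219082355499268, 21.64887237548828), 76.36273193359375) 0.13994562546653702
0.118 134 0.12316769622365972 ((519.570068359375, -275.4447326660156), (46.8197021484375, 23.07831573486328), 76.47954559326172)
   half 76 ((524.1822509765625, -256.9168701171875), (8.303098678588867, 22.895872116088867), 77.31066131591797) 0.12866316473496836
   half 58 ((515.0606079101562, -294.0763854980469), (8.322419166564941, 23.078859329223633), 76.87281036376953) 0.12894489103723752
0.1 539 0.12928226006246132 ((519.6001586914062, -275.4519958496094), (46.85017776489258, 23.07808
[... 384 characters left out ...]
.93732833862305), 76.53976440429688)
   half 705 ((522.9642944335938, -261.57647705078125), (25.98554229736328, 48.100704193115234), 77.26604461669922) 0.07499756942794525
   half 637 ((517.1417846679688, -286.64471435546875), (23.136852264404297, 48.26696014404297), 78.54500579833984) 0.07499647524626026
0.075 1233 0.08535687722990125 ((519.5369262695312, -275.5650634765625), (41.5609016418457, 46.89217758178711), 76.4951400756836)
   half 583 ((522.1993408203125, -264.707763671875), (19.501300811767578, 45.53022766113281), 77.39453887939453) 0.09944876797783714
   half 619 ((517.0814208984375, -285.6031799316406), (20.90475082397461, 47.1490364074707), 78.6902084350586) 0.09828986773465605
```

View pics/w3z.png

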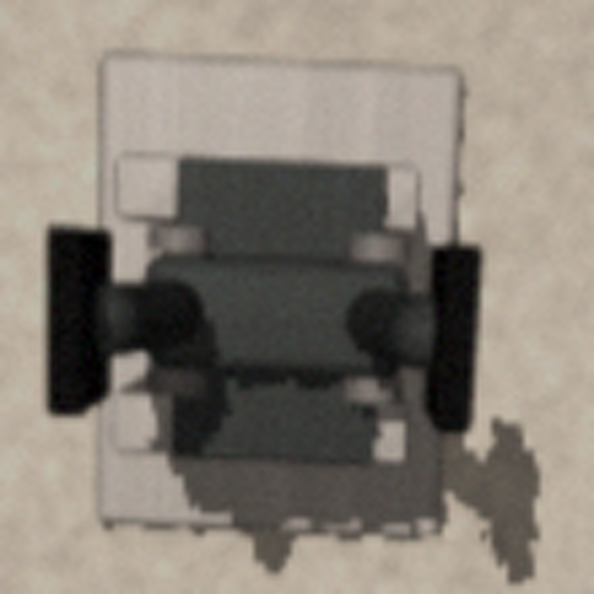

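```bash
cat >> h.py <<'E'
def onz(c,u,v,h):
    K,R,t=c
    C=-R.T@t; r=R.T@np.array([(u-K[0,2])/K[0,0],(v-K[1,2])/K[1,1],1]); return C+r*(h-C[2])/r[2]
def lc(name):
    z=np.load(name+'_c.npz'); return z['K'],z['R'],z['t']
E
python3 - <<'E'
from h import *
c=lc('w3')
pts=[onz(c,220+x/5.4-.4,55+y/5.4-.4,.147) for x,y in((48,228),(480,247),(48,412),(480,430))]
pts2=[onz(c,220+x/5.4-.4,55+y/5.4-.4,.147) for x,y in((48,228),(480,247))]
for p in pts: print(p)
a=np.array(pts); print(a.mean(0),np.linalg.norm(a[0]-a[1]))
# crosspiece corners (top surface?) & stand base rect
b=np.array([onz(c,220+x/5.4-.4,55+y/5.4-.4,0.0) for x,y in((102,52),(460,68),(442,530),(100,525))]);print(b,b.mean(0))
p=np.array([onz(c,220+x/5.4-.4,55+y/5.4-.4,0.07) for x,y in((117,152),(418,165),(405,460),(118,450))]);print(p,p.mean(0))
E
```

```text
[ 0.53695488 -0.2510243   0.147     ]
[ 0.52431401 -0.30470464  0.147     ]
[ 0.51454437 -0.24577298  0.147     ]
[ 0.50163737 -0.30085309  0.147     ]
[ 0.51936265 -0.27558875  0.147     ] 0.055148620673764186
[[ 0.57210321 -0.24919578  0.        ]
 [ 0.55618855 -0.31690766  0.        ]
 [ 0.46859157 -0.29798532  0.        ]
 [ 0.48293742 -0.22860376  0.        ]] [ 0.51995519 -0.27317313  0.        ]
[[ 0.5491662  -0.25452699  0.07      ]
 [ 0.53796172 -0.30237342  0.07      ]
 [ 0.49153027 -0.29181446  0.07      ]
 [ 0.50235672 -0.24421921  0.07      ]] [ 0.52025373 -0.27323352  0.07      ]
```

{"api": "drive_tool", "payload": {
  "targets": [
    {"fingers":91,"xyz":[36,-2,0],"rotation":[0,0,-0.021]},
    {"fingers":91,"xyz":[36,-2,-20],"rotation":[0,0,-0.021]},
    {"fingers":91,"xyz":[0,0,-30],"rotation":[0,0,0]},
    {"fingers":91,"xyz":[0,0,-35],"rotation":[0,0,0]},
    {"fingers":91,"xyz":[0,0,-30],"rotation":[0,0,0]},
    {"fingers":91,"xyz":[0,0,-15],"rotation":[0,0,0]},
    {"fingers":91,"xyz":[0,0,0],"rotation":[0,0,0]}
  ]
}}

```text
time_s: 5.6
eef_pos: [0.5181, -0.2748, 0.109]
tool_rot: [-179.9, 0.2, -13.1]
wrist_force: [0.9, 1.1, 0.8]
finger_gap: 0.991
```

```bash
python3 look.py w4
```

```text
5.6 [ 0.5181 -0.2748  0.109 ] [-179.94    0.2   -13.1 ] F [0.93 1.12 0.75] gap 91.11
```

View pics/w4.png

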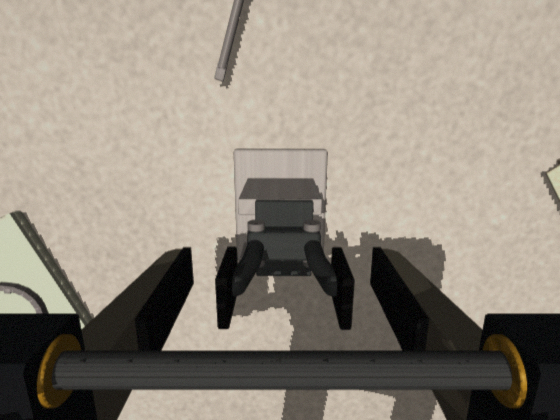

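{"api": "drive_tool", "payload": {
  "targets": [
    {"fingers":54.5,"xyz":[1,0,1],"rotation":[0,0,0]},
    {"fingers":54.5,"xyz":[0,0,0],"rotation":[0,0,0]},
    {"fingers":54.5,"xyz":[0,0,0],"rotation":[0,0,0]},
    {"fingers":54.5,"xyz":[0,0,0],"rotation":[0,0,0]},
    {"fingers":54.5,"xyz":[0,0,0],"rotation":[0,0,0]}
  ],
  "grip_force": 30
}}

```text
time_s: 6.15
eef_pos: [0.5203, -0.2762, 0.1123]
tool_rot: [180.0, -0.0, -13.2]
wrist_force: [-0.5, -1.2, 4.3]
finger_gap: 0.599
```

{"api": "drive_tool", "payload": {
  "targets": [
    {"fingers":54,"xyz":[0,0,0],"rotation":[0,0,0]},
    {"fingers":54,"xyz":[0,0,3],"rotation":[0,0,0]},
    {"fingers":54,"xyz":[0,0,10],"rotation":[0,0,0]},
    {"fingers":54,"xyz":[0,0,20],"rotation":[0,0,0]},
    {"fingers":54,"xyz":[0,0,30],"rotation":[0,0,0]},
    {"fingers":54,"xyz":[0,0,25],"rotation":[0,0,0]},
    {"fingers":54,"xyz":[0,0,10],"rotation":[0,0,0]},
    {"fingers":54,"xyz":[0,0,0],"rotation":[0,0,0]}
  ]
}}

```text
time_s: 6.95
eef_pos: [0.5209, -0.2764, 0.2113]
tool_rot: [180.0, -0.2, -13.2]
wrist_force: [-0.4, -0.1, -1.4]
finger_gap: 0.591
```

```bash
python3 look.py w5 pliers tip_l grip_l
```

```text
6.95 [ 0.5209 -0.2764  0.2113] [ 1.7996e+02 -1.5000e-01 -1.3190e+01] F [-0.44 -0.14 -1.38] gap 54.28
pliers [([0.5176, -0.2745, 0.1157], 0.56)]
tip_l []
grip_l [([0.5244, -0.2483, 0.2305], 0.87), ([0.5142, -0.299, 0.229], 0.61)]
```

View pics/w5.png

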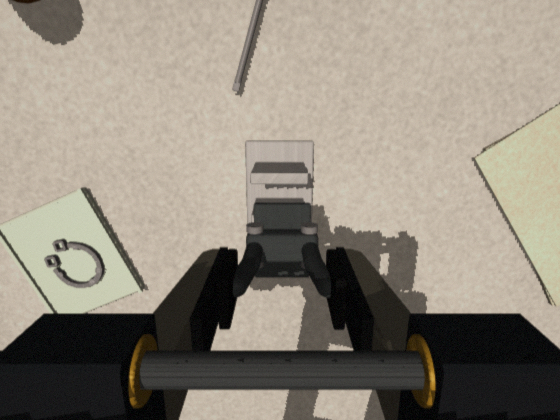

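Run:
```python
from h import *
a=cv2.imread('pics/w3.png')[150:220,28:108];b=cv2.imread('pics/w5.png')[230:300,38:118]
z=np.vstack([cv2.resize(x,None,fx=7,fy=7,interpolation=cv2.INTER_CUBIC)[:300] for x in(a,b)]);cv2.imwrite('pics/z5.png',z)
```

```text
(no output)
```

View pics/z5.png

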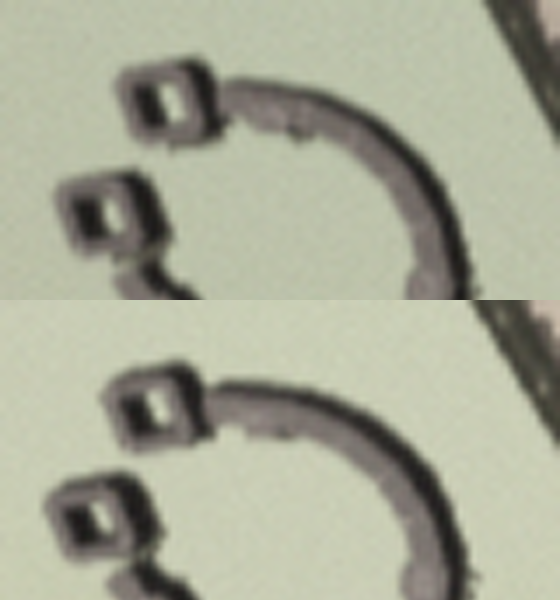

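Run:
```python
from h import *
f=lambda c,u,v:onz(c,u-.43,v-.43,.016)[:2]
o={}
c=lc('w3');o['w3']=(f(c,28+160/7,150+104/7),f(c,28+98/7,150+213/7))
c=lc('w5');o['w5']=(f(c,38+155/7,230+111/7),f(c,38+90/7,230+221/7))
c=lc('w2');o['w2']=(onz(c,308.4,146.2,.016)[:2],onz(c,288.15,145.4,.016)[:2])
yaw={'w2':45.42,'w3':-10.81,'w5':-13.19}
A=[];b=[]
for k,(p,q) in o.items():
    m=(p+q)/2; d=q-p; print(k,m,'yaw',np.degrees(np.arctan2(d[1],d[0]))-90,np.linalg.norm(d))
    y=np.radians(yaw[k]);R=np.array([[np.cos(y),-np.sin(y)],[np.sin(y),np.cos(y)]])
    A.append(np.hstack([np.eye(2),R]));b.append(m)
x=np.linalg.lstsq(np.vstack(A),np.hstack(b),rcond=None);print(x[0])
```

```text
w3 [ 0.50243425 -0.02003013] yaw 42.5248736861046 0.021440699872491226
w5 [ 0.50294884 -0.0210805 ] yaw 41.02668082892379 0.022518752770617684
w2 [ 0.50205691 -0.0183519 ] yaw 43.146049265015364 0.02168651238748658
[ 5.00340781e-01 -2.00578005e-02  2.41445605e-03 -1.92277644e-06]
```

{"api": "drive_tool", "payload": {
  "targets": [
    {"fingers":54,"xyz":[-7,33,0],"rotation":[0,0,0.139]},
    {"fingers":54,"xyz":[-7,33,-5],"rotation":[0,0,0.139]},
    {"fingers":54,"xyz":[-7,33,-11],"rotation":[0,0,0.139]},
    {"fingers":54,"xyz":[-7,33,-11],"rotation":[0,0,0.139]},
    {"fingers":54,"xyz":[-7,33,-11],"rotation":[0,0,0.139]},
    {"fingers":54,"xyz":[-7,33,-11],"rotation":[0,0,0.139]},
    {"fingers":54,"xyz":[-7,32,-12],"rotation":[0,0,0.139]},
    {"fingers":54,"xyz":[0,0,0],"rotation":[0,0,0]},
    {"fingers":54,"xyz":[0,0,0],"rotation":[0,0,0]}
  ]
}}

```text
time_s: 8.05
eef_pos: [0.4705, -0.0455, 0.1479]
tool_rot: [-179.9, 0.1, 42.6]
wrist_force: [0.6, -0.8, -1.3]
finger_gap: 0.588
```

Run:
```python
from look import *
look('w6',['eye_l','grip_l'])
for n in('side','top'):
    im,d=save(n,n+'6');np.save(n+'6.npy',d)
    r=bot.landmark_of('tip_l',n);print([(np.round(x['location'],4).tolist(),round(x['confidence'],2)) for x in r[:3]])
a=cv2.imread('pics/side6.png')[220:320,180:280];b=cv2.imread('pics/top6.png')[220:320,230:330]
cv2.imwrite('pics/st6.png',cv2.resize(np.hstack([a,b]),None,fx=4,fy=4,interpolation=cv2.INTER_CUBIC))
st()
```

```text
8.05 [ 0.4705 -0.0455  0.1479] [-1.7993e+02  8.0000e-02  4.2590e+01] F [ 0.61 -0.83 -1.27] gap 54.07
eye_l [([0.5071, -0.0273, 0.0156], 0.95), ([0.4915, -0.0098, 0.017], 0.94)]
grip_l [([0.4498, -0.0264, 0.1647], 0.97), ([0.4867, -0.0627, 0.1662], 0.96)]
[([0.4819, -0.0503, 0.0519], 0.6), ([0.762, -0.0937, -0.0021], 0.58), ([0.7052, -0.3035, -0.0025], 0.26)]
[]
8.4 [ 0.4714 -0.0467  0.1489] [ 1.7998e+02 -1.0000e-02  4.2480e+01] F [-0.24  0.83 -2.  ] gap 54.01
```

View pics/w6.png

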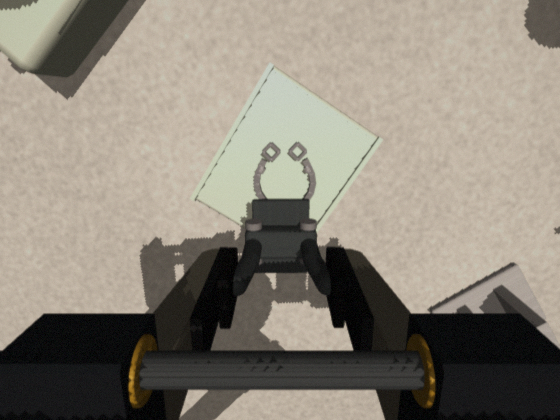

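View pics/st6.png

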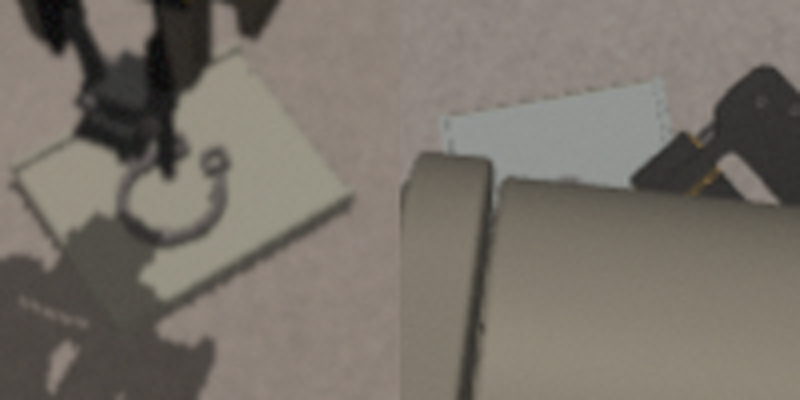

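Run:
```python
from h import *
im=cv2.imread('pics/w6.png')[135:295,215:355];cv2.imwrite('pics/z6.png',cv2.resize(im,None,fx=3.7,fy=3.7,interpolation=cv2.INTER_CUBIC))
im=cv2.imread('pics/w6.png')[135:185,245:325];cv2.imwrite('pics/z6b.png',cv2.resize(im,None,fx=8,fy=8,interpolation=cv2.INTER_CUBIC))
d=np.load('w6.npy');c=lc('w6');v,u=np.mgrid[0:420,0:560]
K=c[0];X=(u-K[0,2])/K[0,0]*d;Y=(v-K[1,2])/K[1,1]*d
# tool frame: from measured extrinsics
Rt=np.array([[0,-.958996,-.28342],[1,0,-.00136],[0.0013,-.28342,.958995]]);Ct=np.array([.07925,.00116,-.16941])
P=np.stack([X,Y,d],-1)@Rt.T+Ct  # tool coords
np.save('P6.npy',P)
for vv in range(192,280,6): print(vv,[tuple((P[vv,uu]*1000).round(0).astype(int)) for uu in(256,262,281,300,306)])
```

```text
192 [(np.int64(5), np.int64(-21), np.int64(132)), (np.int64(4), np.int64(-16), np.int64(136)), (np.int64(3), np.int64(0), np.int64(139)), (np.int64(4), np.int64(17), np.int64(138)), (np.int64(4), np.int64(22), np.int64(138))]
198 [(np.int64(-2), np.int64(-21), np.int64(138)), (np.int64(-1), np.int64(-16), np.int64(133)), (np.int64(-2), np.int64(0), np.int64(139)), (np.int64(23), np.int64(12), np.int64(43)), (np.int64(23), np.int64(16), np.int64(42))]
204 [(np.int64(21), np.int64(-14), np.int64(38)), (np.int64(21), np.int64(-11), np.int64(39)), (np.int64(21), np.int64(1), np.int64(39)), (np.int64(21), np.int64(12), np.int64(39)), (np.int64(21), np.int64(15), np.int64(39))]
210 [(np.int64(17), np.int64(-14), np.int64(39)), (np.int64(17), np.int64(-11), np.int64(37)), (np.int64(17), np.int64(1), np.int64(39)), (np.int64(17), np.int64(12), np.int64(38)), (np.int64(17), np.int64(15), np.int64(38))]
216 [(np.int64(13), np.int64(-14), np.int64(38)), (np.int64(13), np.int64(-11), np.int64(39)), (np.int64(13), np.int64(1), np.int64(39)), (np.int64(13), np.int64(12), np.int64(39)), (np.int64(1
[... 1586 characters left out ...]
4(5))]
264 [(np.int64(-1), np.int64(-12), np.int64(3)), (np.int64(-19), np.int64(-11), np.int64(40)), (np.int64(-19), np.int64(1), np.int64(40)), (np.int64(-19), np.int64(12), np.int64(40)), (np.int64(-1), np.int64(14), np.int64(3))]
270 [(np.int64(-22), np.int64(-15), np.int64(39)), (np.int64(-23), np.int64(-11), np.int64(40)), (np.int64(-23), np.int64(1), np.int64(40)), (np.int64(-23), np.int64(12), np.int64(40)), (np.int64(-22), np.int64(16), np.int64(39))]
276 [(np.int64(-82), np.int64(-24), np.int64(149)), (np.int64(-82), np.int64(-18), np.int64(149)), (np.int64(-82), np.int64(0), np.int64(148)), (np.int64(-82), np.int64(18), np.int64(149)), (np.int64(-81), np.int64(24), np.int64(148))]
```

View pics/z6.png

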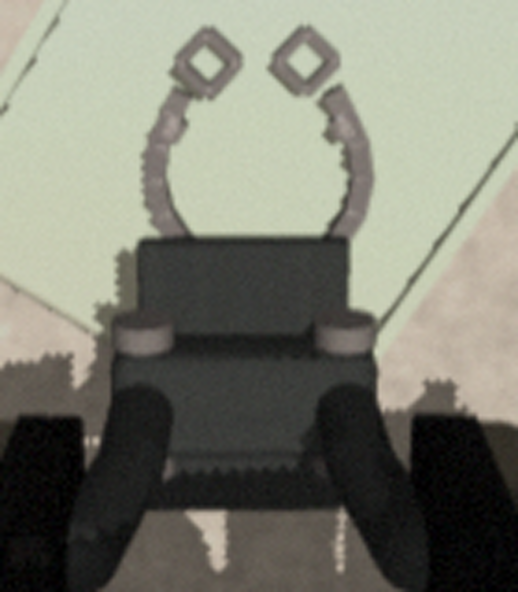

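View pics/z6b.png

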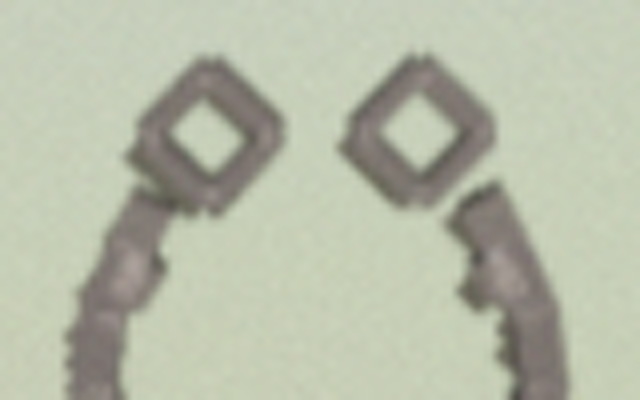

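```bash
cat >> h.py <<'E'
Rt=np.array([[0,-.958996,-.28342],[1,0,-.00136],[0.0013,-.28342,.958995]]);Ct=np.array([.07925,.00116,-.16941])
def tz(u,v,z):
    K=np.array([365.427,281.459,208.822]); r=Rt@np.array([(u-K[1])/K[0],(v-K[2])/K[0],1]); p=Ct+r*(z-Ct[2])/r[2]; return p*1000
E
python3 - <<'E'
from h import *
A=tz(245+210/8-.44,135+134/8-.44,.1325);B=tz(245+419/8-.44,135+131/8-.44,.1325);print('eyes',A,B,(A+B)/2,np.linalg.norm(A-B),np.degrees(np.arctan2(B[0]-A[0],B[1]-A[1])))
f=tz(281,198.9,.039);b=tz(281,272.4,.0395);print('cross x',f,b,(f+b)/2)
l=tz(251.6,205,.039);r=tz(308.7,205,.039);print('cross y',l,r,(l+r)/2)
E
```

```text
eyes [ 39.39184464  -8.01594246 132.5       ] [ 39.70302875  13.48678219 132.5       ] [ 39.54743669   2.73541986 132.5       ] 21.50497623267671 0.8291177775134149
cross x [23.76069515  0.59599832 39.        ] [-24.15484789   0.55921709  39.5       ] [-0.19707637  0.5776077  39.25      ]
cross y [ 20.01311295 -16.83921048  39.        ] [20.02562045 17.01419355 39.        ] [20.0193667   0.08749153 39.        ]
```

Run:
```python
from h import *
P=np.load('P6.npy')*1000
m=np.zeros((420,560),bool);m[201:220,253:308]=1;m[262:272,258:304]=1
m&=(abs(P[...,2]-39.3)<2.5)
q=P[m];A=np.c_[q[:,:2],np.ones(len(q))]
x,r,_,_=np.linalg.lstsq(A,q[:,2],rcond=None);print(x,np.std(q[:,2]-A@x),len(q),np.degrees(x[:2]))
# tray plane
m=np.zeros((420,560),bool);m[100:140,250:320]=1;m[140:200,330:350]=1;m[150:200,215:245]=1
q=P[m];q=q[abs(q[:,2]-138.5)<3];A=np.c_[q[:,:2],np.ones(len(q))]
x,r,_,_=np.linalg.lstsq(A,q[:,2],rcond=None);print(x,np.std(q[:,2]-A@x),len(q),np.degrees(x[:2]))
```

```text
[-3.44969640e-02  1.27060437e-02  3.90331867e+01] 0.5990851985063506 1469 [-1.97653044  0.72800268]
[ 4.67723104e-04 -1.22601693e-03  1.38525912e+02] 0.7300757437300068 5244 [ 0.02679856 -0.0702456 ]
```

Run:
```python
from h import *
from scipy.spatial.transform import Rotation as Ro
v,u=np.mgrid[0:420,0:560]
def tool(n):
    d=np.load(n+'.npy');X=(u-281.459)/365.427*d;Y=(v-208.822)/365.427*d
    return (np.stack([X,Y,d],-1)@Rt.T+Ct)*1000
for n,zc in(('w5',39.3),('w6',39.3),('w4',36),('w3',168)):
    P=tool(n)
    if n=='w3':
        # crosspiece top z~.075: bigger search
        m=(u>245)&(u<300)&(v>80)&(v<145)
        print(np.histogram(P[m][:,2],bins=np.arange(140,190,2)))
    elif n=='w4':
        m=(u>250)&(u<310)&(v>195)&(v<280);print(np.histogram(P[m][:,2],bins=np.arange(0,80,2)))
    else: m=(((v>200)&(v<220)&(u>253)&(u<308))|((v>262)&(v<272)&(u>258)&(u<304)))
    m&=abs(P[...,2]-zc)<3
    q=P[m]
    for it in range(4):
        A=np.c_[q[:,:2],np.ones(len(q))];x=np.linalg.lstsq(A,q[:,2],rcond=None)[0];r=q[:,2]-A@x;q=q[abs(r)<1.5]
    print(n,x,len(q),np.std(r))
    for lo in range(-24,24,6):
        k=(q[:,0]>lo)&(q[:,0]<lo+6)
        if k.any(): print(lo,k.sum(),q[k][:,2].mean().round(2),end='; ')
    print()
```

```text
w5 [ 3.12150444e-03 -1.52675668e-03  3.81262189e+01] 1219 0.5992771839928257
-24 290 38.11; -18 71 37.89; 6 66 38.27; 12 508 38.12; 18 284 38.26; 
w6 [-3.46676720e-02  1.29547428e-02  3.90274528e+01] 1396 0.5827760642951167
-24 356 39.78; -18 39 39.36; 6 66 38.89; 12 509 38.49; 18 426 38.32; 
(array([  37,   33,   30,   28,   25,   32,   27,   33,   29,   29,  134,
       1105,  297,  143,   85,   65,  284, 1754,   94,   67,  110,   51,
         43,   27,    0,    0,    0,    0,    0,    0,    0,    0,    0,
          0,    0,    0,    0,    0,    0]), array([ 0,  2,  4,  6,  8, 10, 12, 14, 16, 18, 20, 22, 24, 26, 28, 30, 32,
       34, 36, 38, 40, 42, 44, 46, 48, 50, 52, 54, 56, 58, 60, 62, 64, 66,
       68, 70, 72, 74, 76, 78]))
w4 [-1.97635964e-03  1.84075481e-03  3.47737277e+01] 2026 0.5977740567725869
-24 451 34.84; -18 273 34.77; 6 230 34.71; 12 528 34.71; 18 534 34.78; 
(array([  2,   6,   6,   3,   3,   6, 164, 557, 208,  59,  11,   3, 393,
       772,  25, 203,  67,   1,   1,   1,   1,   1,   1,   0]), array([140, 142, 144, 146, 148, 150, 152, 154, 156, 158, 160, 162, 164,
       166, 168, 170, 172, 174, 176, 178, 180, 182, 184, 186, 188]))
w3 [-1.85624164e-03 -7.94122668e-04  1.66564158e+02] 1067 0.6411222592957767
```

```bash
cat > tilt.py <<'E'
from h import *
import sys
v,u=np.mgrid[0:420,0:560]
def tool(d):
    X=(u-281.459)/365.427*d;Y=(v-208.822)/365.427*d
    return (np.stack([X,Y,d],-1)@Rt.T+Ct)*1000
def tilt(d):
    P=tool(d)
    m=(((v>200)&(v<220)&(u>253)&(u<308))|((v>262)&(v<272)&(u>258)&(u<304)))&(abs(P[...,2]-38.5)<4)
    q=P[m]
    for it in range(4):
        A=np.c_[q[:,:2],np.ones(len(q))];x=np.linalg.lstsq(A,q[:,2],rcond=None)[0];r=q[:,2]-A@x;q=q[abs(r)<1.5]
    print('tilt deg',np.degrees(x[:2]).round(2),'z',x[2].round(2))
    return P
if __name__=='__main__':
    st();im,d=save('wrist',sys.argv[1]);np.save(sys.argv[1]+'.npy',d);tilt(d)
E
python3 tilt.py w7
```

```text
8.4 [ 0.4714 -0.0467  0.1489] [ 1.7998e+02 -1.0000e-02  4.2480e+01] F [-0.24  0.83 -2.  ] gap 54.01
tilt deg [-2.    0.67] z 39.0
```

{"api": "drive_tool", "payload": {
  "targets": [
    {"fingers":55,"xyz":[4,3,0],"rotation":[-0.008,0.0045,0.005]},
    {"fingers":55,"xyz":[8,6,0],"rotation":[-0.008,0.0045,0.005]},
    {"fingers":55,"xyz":[10,9,0],"rotation":[-0.008,0.0045,0]},
    {"fingers":55,"xyz":[7,6,-5],"rotation":[-0.008,0.004,0]},
    {"fingers":55,"xyz":[3,2,-8],"rotation":[0,0,0]},
    {"fingers":55,"xyz":[0,0,-7],"rotation":[0,0,0]},
    {"fingers":55,"xyz":[0,0,0],"rotation":[0,0,0]},
    {"fingers":55,"xyz":[0,0,0],"rotation":[0,0,0]}
  ]
}}

```text
time_s: 9.25
eef_pos: [0.5025, -0.0202, 0.1283]
tool_rot: [179.4, 2.0, 43.1]
wrist_force: [-0.0, 0.5, -0.9]
finger_gap: 0.597
```

Run:
```python
from look import *
import tilt
look('w8',[]);tilt.tilt(np.load('w8.npy'))
im,d=save('side','side8')
cv2.imwrite('pics/s8z.png',cv2.resize(im[200:310,180:290],None,fx=5.4,fy=5.4,interpolation=cv2.INTER_CUBIC))
st()
```

```text
9.25 [ 0.5025 -0.0202  0.1283] [179.39   2.04  43.11] F [-0.03  0.48 -0.86] gap 54.91
tilt deg [-2.01  0.68] z 38.97
9.35 [ 0.503  -0.0203  0.1289] [179.34   1.98  43.1 ] F [-0.67  0.03 -1.54] gap 55.04
```

View pics/s8z.png

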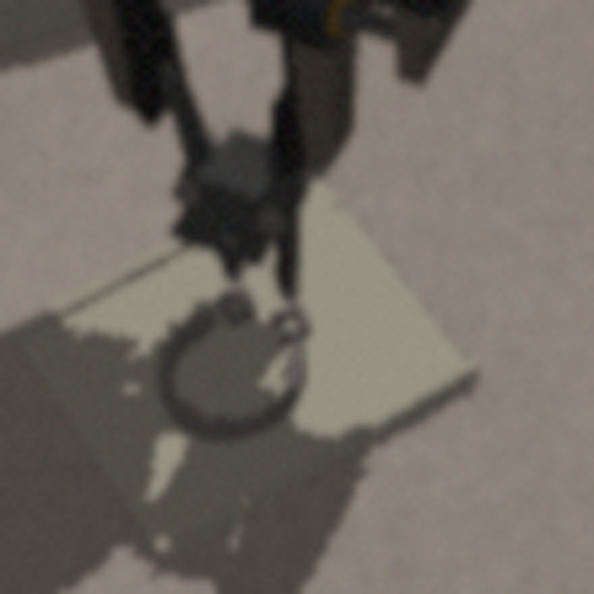

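View pics/w8.png

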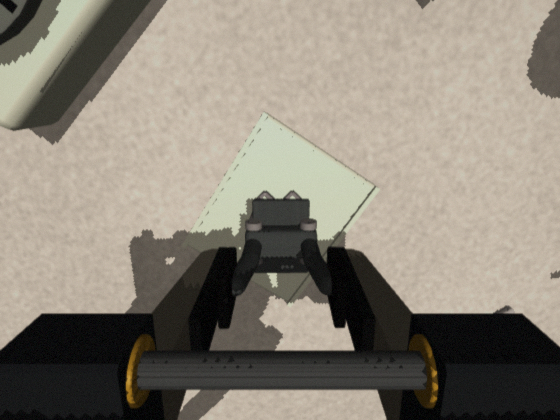

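Run:
```python
from h import *
T=np.array([.5027,-.0202]);x=np.array([np.cos(np.radians(43)),np.sin(np.radians(43))]);ty=np.array([x[1],-x[0]])
m=T-.00155*x+.00055*ty
print('tip mid',m)
for s in(-1,1):
    for z in(.016,.020,.0255,.0305,.035):
        p=proj('side',np.r_[m+s*.011*ty,z])[0]; print(s,z,((p-[180,200]+.4)*5.4).round(1))
```

```text
tip mid [ 0.5019415  -0.02165934]
-1 0.016 [242.6 306.5]
-1 0.02 [241.4 300.4]
-1 0.0255 [239.8 291.9]
-1 0.0305 [238.3 284.1]
-1 0.035 [237. 277.]
1 0.016 [297.2 325.6]
1 0.02 [296.2 319.5]
1 0.0255 [294.8 311. ]
1 0.0305 [293.5 303.3]
1 0.035 [292.4 296.3]
```

{"api": "drive_tool", "payload": {
  "targets": [
    {"fingers":55,"xyz":[0,0,-6],"rotation":[0,0,0]},
    {"fingers":55,"xyz":[0,0,-5],"rotation":[0,0,0]},
    {"fingers":55,"xyz":[0,0,-2],"rotation":[0,0,0]},
    {"fingers":55,"xyz":[0,0,-1.5],"rotation":[0,0,0]},
    {"fingers":55,"xyz":[0,0,-1],"rotation":[0,0,0]},
    {"fingers":55,"xyz":[0,0,0],"rotation":[0,0,0]}
  ]
}}

```text
time_s: 9.95
eef_pos: [0.5032, -0.02, 0.1132]
tool_rot: [179.3, 2.0, 43.1]
wrist_force: [-0.1, 0.4, -2.1]
finger_gap: 0.598
```

```bash
python3 tilt.py w9
```

```text
9.95 [ 0.5032 -0.02    0.1132] [179.34   1.99  43.12] F [-0.06  0.42 -2.07] gap 54.92
tilt deg [-1.97  0.47] z 38.98
```

{"api": "drive_tool", "payload": {
  "targets": [
    {"fingers":55,"xyz":[0,0,-1],"rotation":[0,0,0]},
    {"fingers":55,"xyz":[0,0,-1],"rotation":[0,0,0]},
    {"fingers":55,"xyz":[0,0,0],"rotation":[0,0,0]}
  ]
}}

```text
time_s: 10.3
eef_pos: [0.5031, -0.02, 0.1112]
tool_rot: [179.3, 2.0, 43.1]
wrist_force: [0.2, -0.4, -2.0]
finger_gap: 0.598
```

Run:
```python
from look import *
import tilt
st();im,d=save('wrist','w10');tilt.tilt(d)
im,d=save('side','side10')
cv2.imwrite('pics/s10z.png',cv2.resize(im[230:290,200:260],None,fx=9.8,fy=9.8,interpolation=cv2.INTER_CUBIC))
```

```text
10.3 [ 0.5031 -0.02    0.1112] [179.35   1.99  43.12] F [ 0.21 -0.39 -2.04] gap 54.98
tilt deg [-2.03  0.75] z 38.97
```

View pics/s10z.png

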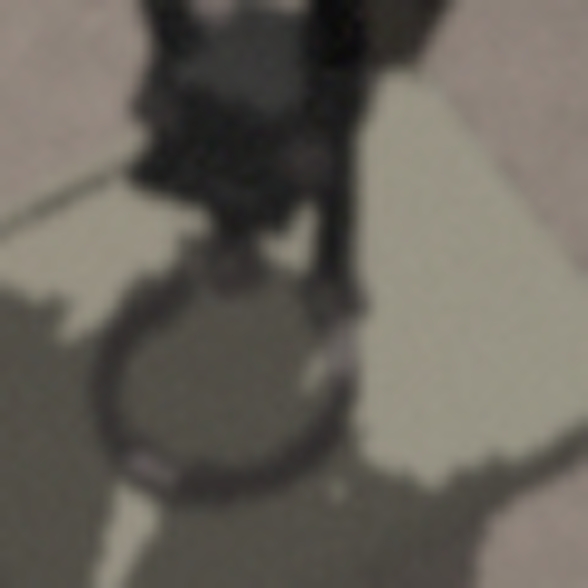

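{"api": "drive_tool", "payload": {
  "targets": [
    {"fingers":55,"xyz":[0,0,-1],"rotation":[0,0,0]},
    {"fingers":55,"xyz":[0,0,-1],"rotation":[0,0,0]},
    {"fingers":55,"xyz":[0,0,0],"rotation":[0,0,0]}
  ]
}}

```text
time_s: 10.7
eef_pos: [0.503, -0.02, 0.1091]
tool_rot: [179.4, 2.0, 43.1]
wrist_force: [-0.1, -0.3, -0.5]
finger_gap: 0.6
```

```bash
python3 tilt.py w11
```

```text
10.7 [ 0.503  -0.02    0.1091] [179.35   1.99  43.12] F [-0.06 -0.25 -0.47] gap 55.11
tilt deg [-2.1   0.67] z 38.99
```

{"api": "drive_tool", "payload": {
  "targets": [
    {"fingers":55,"xyz":[0,0,-0.7],"rotation":[0,0,0]},
    {"fingers":55,"xyz":[0,0,0],"rotation":[0,0,0]}
  ]
}}

```text
time_s: 10.95
eef_pos: [0.5033, -0.02, 0.1088]
tool_rot: [179.3, 2.0, 43.1]
wrist_force: [0.1, 0.1, 2.0]
finger_gap: 0.603
```

```bash
python3 tilt.py w12
```

```text
10.95 [ 0.5033 -0.02    0.1088] [179.33   1.97  43.12] F [0.05 0.14 2.  ] gap 55.4
tilt deg [-2.04  0.58] z 38.97
```

{"api": "drive_tool", "payload": {
  "targets": [
    {"fingers":51,"xyz":[0,0,0],"rotation":[0,0,0]},
    {"fingers":47,"xyz":[0,0,0],"rotation":[0,0,0]},
    {"fingers":43,"xyz":[0,0,0],"rotation":[0,0,0]},
    {"fingers":39,"xyz":[0,0,0],"rotation":[0,0,0]},
    {"fingers":36,"xyz":[0,0,0],"rotation":[0,0,0]},
    {"fingers":33,"xyz":[0,0,0],"rotation":[0,0,0]},
    {"fingers":33,"xyz":[0,0,0],"rotation":[0,0,0]},
    {"fingers":33,"xyz":[0,0,0],"rotation":[0,0,0]},
    {"fingers":33,"xyz":[0,0,0],"rotation":[0,0,0]}
  ],
  "grip_force": 35
}}

```text
time_s: 11.9
eef_pos: [0.5031, -0.02, 0.1085]
tool_rot: [179.3, 2.0, 43.1]
wrist_force: [0.1, 0.5, 0.7]
finger_gap: 0.36
```

Run:
```python
from look import *
import tilt
look('w13',[]);tilt.tilt(np.load('w13.npy'))
im,d=save('side','side13')
cv2.imwrite('pics/s13z.png',np.hstack([cv2.resize(im[230:290,200:260],None,fx=6.6,fy=6.6,interpolation=cv2.INTER_CUBIC),cv2.resize(cv2.imread('pics/w13.png')[160:300,210:350],(396,396))]))
```

```text
11.9 [ 0.5031 -0.02    0.1085] [179.35   1.99  43.12] F [0.06 0.46 0.72] gap 33.06
tilt deg [-2.07  0.9 ] z 39.0
```

View pics/s13z.png

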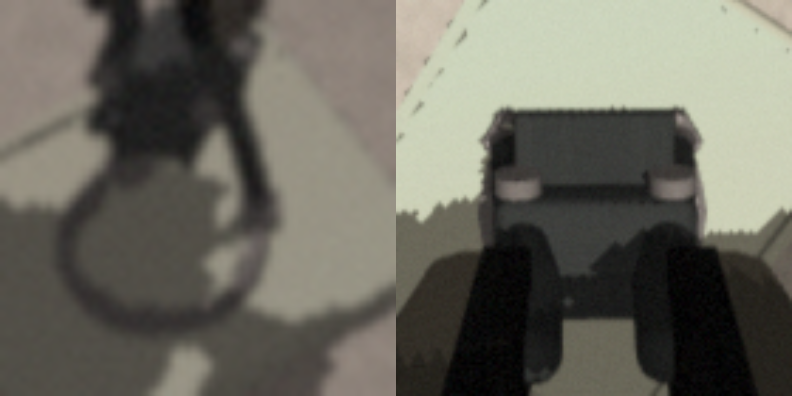

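{"api": "drive_tool", "payload": {
  "targets": [
    {"fingers":33,"xyz":[0,0,3],"rotation":[0,0,0]},
    {"fingers":33,"xyz":[0,0,6],"rotation":[0,0,0]},
    {"fingers":33,"xyz":[0,0,10],"rotation":[0,0,0]},
    {"fingers":33,"xyz":[0,0,13],"rotation":[0,0,0]},
    {"fingers":33,"xyz":[0,0,13],"rotation":[0,0,0]},
    {"fingers":33,"xyz":[0,0,10],"rotation":[0,0,0]},
    {"fingers":33,"xyz":[0,0,5],"rotation":[0,0,0]},
    {"fingers":33,"xyz":[0,0,0],"rotation":[0,0,0]}
  ]
}}

```text
time_s: 12.8
eef_pos: [0.5036, -0.02, 0.1695]
tool_rot: [179.3, 1.9, 43.1]
wrist_force: [-0.1, 0.3, -2.7]
finger_gap: 0.362
```

Run:
```python
from look import *
import tilt
look('w14',[]);tilt.tilt(np.load('w14.npy'))
im,d=save('side','side14');np.save('side14.npy',d)
cv2.imwrite('pics/s14z.png',np.hstack([cv2.resize(im[195:285,180:270],None,fx=4.4,fy=4.4,interpolation=cv2.INTER_CUBIC),cv2.resize(cv2.imread('pics/w14.png')[160:300,210:350],(396,396))]))
```

```text
12.8 [ 0.5036 -0.02    0.1695] [179.28   1.92  43.12] F [-0.08  0.28 -2.74] gap 33.26
tilt deg [-2.21  0.87] z 39.05
```

View pics/s14z.png

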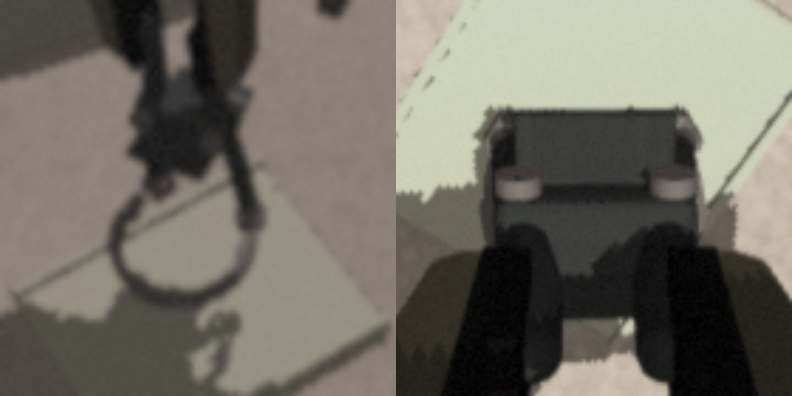

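{"api": "drive_tool", "payload": {
  "targets": [
    {"fingers":33,"xyz":[-1,8,8],"rotation":[0,0,0]},
    {"fingers":33,"xyz":[-3,16,12],"rotation":[0,0,0]},
    {"fingers":33,"xyz":[-4,26,14],"rotation":[0,0,0]},
    {"fingers":33,"xyz":[-4,30,12],"rotation":[0,0,0]},
    {"fingers":33,"xyz":[-4,31,8],"rotation":[0,0,0]},
    {"fingers":33,"xyz":[-4,31,4],"rotation":[0,0,0]},
    {"fingers":33,"xyz":[-4,30,2],"rotation":[0,0,0]},
    {"fingers":33,"xyz":[-4,22,0],"rotation":[0,0,0]},
    {"fingers":33,"xyz":[-3,12,0],"rotation":[0,0,0]},
    {"fingers":33,"xyz":[-1,5,0],"rotation":[0,0,0]}
  ]
}}

```text
time_s: 13.9
eef_pos: [0.4705, 0.1919, 0.2284]
tool_rot: [179.4, 2.0, 43.2]
wrist_force: [0.7, 0.4, -1.9]
finger_gap: 0.362
```

{"api": "drive_tool", "payload": {
  "targets": [
    {"fingers":33,"xyz":[0,0,0],"rotation":[0,0,0]},
    {"fingers":33,"xyz":[0,0,0],"rotation":[0,0,0]}
  ]
}}

```text
time_s: 14.1
eef_pos: [0.4712, 0.1903, 0.2285]
tool_rot: [179.3, 2.0, 43.1]
wrist_force: [0.3, -0.2, -2.6]
finger_gap: 0.359
```

Run:
```python
from look import *
import tilt
look('w15',['axis','shaft_up']);P=tilt.tilt(np.load('w15.npy'));np.save('P15.npy',P)
im,d=save('side','side15');np.save('side15.npy',d);st()
```

```text
14.1 [0.4712 0.1903 0.2285] [179.33   2.01  43.1 ] F [ 0.28 -0.23 -2.62] gap 33.04
axis []
shaft_up [([0.5009, 0.2184, 0.1501], 0.84)]
tilt deg [-2.03  0.72] z 39.04
14.3 [0.4713 0.1903 0.2286] [179.34   1.99  43.06] F [ 0.34 -0.39 -2.07] gap 33.36
```

View pics/w15.png

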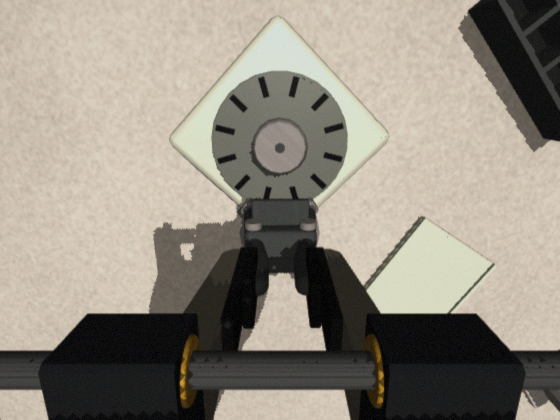

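View pics/side15.png

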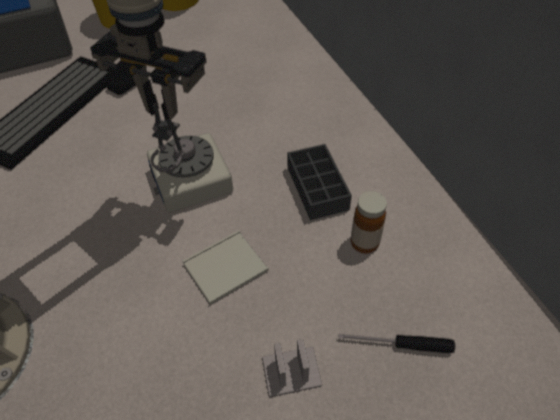

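Run:
```python
from h import *
im=cv2.imread('pics/w15.png')
cv2.imwrite('pics/z15.png',cv2.resize(im[105:205,225:335],None,fx=6,fy=6,interpolation=cv2.INTER_CUBIC))
P=np.load('P15.npy');v,u=np.mgrid[0:420,0:560]
Rl=cv2.Rodrigues(np.array([0,0,0.]))[0]
# tool->level: level axes x', ty, down. lower +x: z_level += .0345 x ; rotation
from scipy.spatial.transform import Rotation as Ro
yaw=43.1
Rw=Ro.from_euler('xyz',[179.34,1.99,yaw],degrees=True).as_matrix()
L=np.array([[np.cos(np.radians(yaw)),np.sin(np.radians(yaw)),0],[np.sin(np.radians(yaw)),-np.cos(np.radians(yaw)),0],[0,0,-1]])
M=L@Rw; print(M.round(4)); np.save('M.npy',M)
Q=P@M.T
m=(u>225)&(u<335)&(v>70)&(v<196)
print(np.histogram(Q[m][:,2],bins=np.arange(100,180,2)))
for lo,hi in((117,125),(140,149)):
    q=Q[m&(Q[...,2]>lo)&(Q[...,2]<hi)]; z=np.median(q[:,2]);print(z,q[:,:2].min(0),q[:,:2].max(0),cv2.minEnclosingCircle(q[:,:2].astype(np.float32)))
# centre mark
print('mark',M@tz(280,148,.1215), 'crosspiece', M@np.array([-.2,.1,39]))
```

```text
[[ 9.994e-01  4.000e-04 -3.470e-02]
 [ 0.000e+00  9.999e-01  1.150e-02]
 [ 3.470e-02 -1.150e-02  9.993e-01]]
(array([   0,    0,    0,    0,    0,    0,    0,    0,    2,  680, 1493,
        226,   19,    6,   10,    5,   10,    5,    2,    0,    3, 3278,
       6596,  140,    0,    0,    0,    0,    0,    0,    0,    0,    0,
         58,  768,  223,   22,    3,    0]), array([100, 102, 104, 106, 108, 110, 112, 114, 116, 118, 120, 122, 124,
       126, 128, 130, 132, 134, 136, 138, 140, 142, 144, 146, 148, 150,
       152, 154, 156, 158, 160, 162, 164, 166, 168, 170, 172, 174, 176,
       178]))
120.48806187921366 [ 18.07598033 -21.19079011] [62.27757575 22.49084712] ((40.12718963623047, 0.6006697416305542), 22.177812576293945)
144.3453579003972 [ -6.49302977 -46.33689622] [97.19878916 48.50416179] ((40.27387619018555, 0.20126348733901978), 57.87237548828125)
mark [ 39.20963404   1.01198946 122.93210091] crosspiece [-1.55402724  0.54923118 38.96579711]
```

View pics/z15.png

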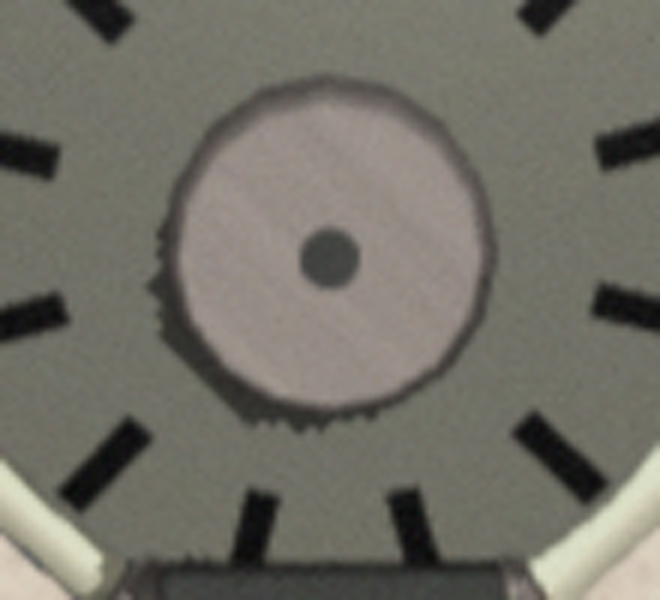

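Run:
```python
from h import *
print('shaft',np.load('M.npy')@tz(279.4,147.6,.1191))
im=cv2.imread('pics/side15.png');cv2.imwrite('pics/z15s.png',cv2.resize(im[115:190,135:225],None,fx=8,fy=8,interpolation=cv2.INTER_CUBIC))
a=np.radians(43.1);x=np.array([np.cos(a),np.sin(a)]);ty=np.array([x[1],-x[0]]);T=np.array([.4712,.1903])
def w(lx,ly,h): return np.r_[T+lx/1e3*x+ly/1e3*ty,h]
f=lambda p:((proj('side',p)[0]-[135,115]+.44)*8).round(0)
h=.2285-.0985
print('tips',f(w(-1.55,.55-24,h)),f(w(-1.55,.55+24,h)),'ring o',f(w(-26.5,.55,h)),'back',f(w(-53.5,.55,h-.004)))
print('shaft top',f(w(40.1,.7,.108)))
# ring circle prediction overlay
im2=cv2.imread('pics/z15s.png')
for t in np.linspace(60,300,60):
    r=27; p=w(-26.5+r*np.cos(np.radians(t)),.55+r*np.sin(np.radians(t)),h+.006-.004*(1-np.cos(np.radians(t)))/2-.002)
    q=f(p).astype(int);cv2.circle(im2,tuple(int(i) for i in q),1,(0,0,255),-1)
cv2.imwrite('pics/z15o.png',im2)
```

```text
shaft [ 39.89950566   0.5269484  120.56005446]
tips [216. 275.] [384. 325.] ring o [248. 367.] back [194. 453.]
shaft top [398. 254.]
```

View pics/z15o.png

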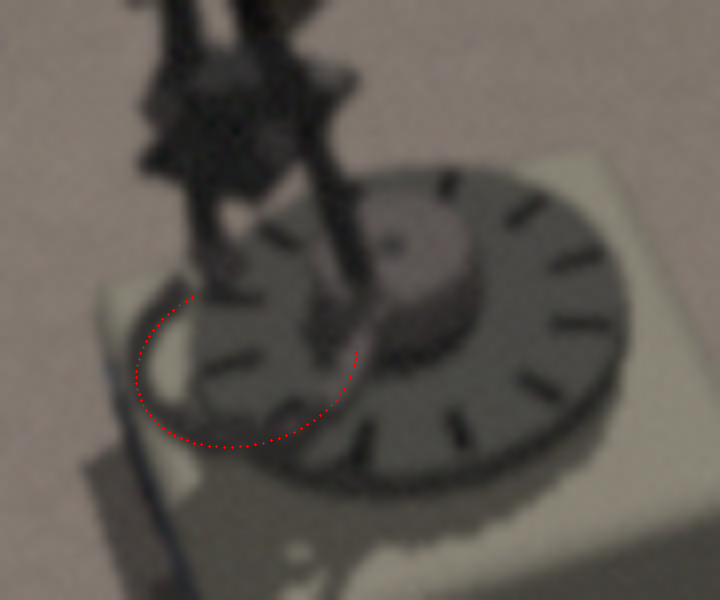

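{"api": "drive_tool", "payload": {
  "targets": [
    {"fingers":33,"xyz":[5,5,0],"rotation":[0,0,0]},
    {"fingers":33,"xyz":[10,9,0],"rotation":[0,0,0]},
    {"fingers":33,"xyz":[13,12,0],"rotation":[0,0,0]},
    {"fingers":33,"xyz":[10.3,9.3,0],"rotation":[0,0,0]},
    {"fingers":33,"xyz":[5,5,0],"rotation":[0,0,0]},
    {"fingers":33,"xyz":[2,2,0],"rotation":[0,0,0]},
    {"fingers":33,"xyz":[0,0,0],"rotation":[0,0,0]},
    {"fingers":33,"xyz":[0,0,0],"rotation":[0,0,0]}
  ]
}}

```text
time_s: 15.1
eef_pos: [0.516, 0.233, 0.2284]
tool_rot: [179.3, 2.0, 43.1]
wrist_force: [0.3, -0.4, -2.6]
finger_gap: 0.366
```

Run:
```python
from look import *
import tilt
look('w16',[]);P=tilt.tilt(np.load('w16.npy'));np.save('P16.npy',P)
im,d=save('side','side16');np.save('side16.npy',d);st()
cv2.imwrite('pics/z16.png',cv2.resize(im[110:195,140:230],None,fx=7,fy=7,interpolation=cv2.INTER_CUBIC))
```

```text
15.1 [0.516  0.233  0.2284] [179.35   2.02  43.12] F [ 0.25 -0.37 -2.6 ] gap 33.61
tilt deg [-2.07  0.86] z 39.07
15.2 [0.5161 0.233  0.2286] [179.34   2.    43.11] F [ 0.21 -0.55 -0.98] gap 33.47
```

View pics/z16.png

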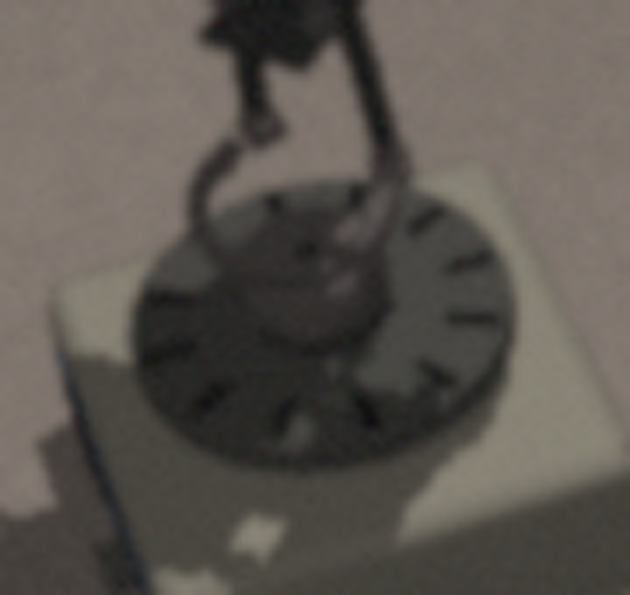

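View pics/w16.png

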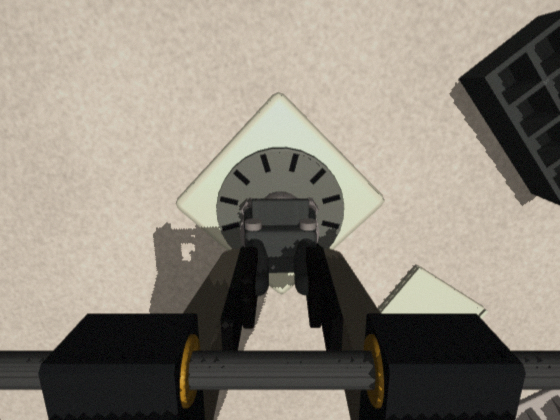

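{"api": "drive_tool", "payload": {
  "targets": [
    {"fingers":33,"xyz":[0,0,-4],"rotation":[0,0,0]},
    {"fingers":33,"xyz":[0,0,-5],"rotation":[0,0,0]},
    {"fingers":33,"xyz":[0,0,-4],"rotation":[0,0,0]},
    {"fingers":33,"xyz":[0,0,-3],"rotation":[0,0,0]},
    {"fingers":33,"xyz":[0,0,-2],"rotation":[0,0,0]},
    {"fingers":33,"xyz":[0,0,0],"rotation":[0,0,0]}
  ]
}}

```text
time_s: 15.8
eef_pos: [0.5162, 0.2331, 0.2101]
tool_rot: [179.4, 2.0, 43.1]
wrist_force: [0.3, -0.7, -1.5]
finger_gap: 0.364
```

Run:
```python
from look import *
im,d=save('side','side17');np.save('side17.npy',d);st()
g=cv2.resize(im[115:185,145:215],None,fx=8.5,fy=8.5,interpolation=cv2.INTER_CUBIC)
cv2.imwrite('pics/z17.png',np.clip(g.astype(float)*2,0,255).astype(np.uint8))
```

```text
15.85 [0.5162 0.2331 0.2103] [179.35   2.03  43.12] F [-0.37 -0.87 -1.54] gap 33.35
```

View pics/z17.png

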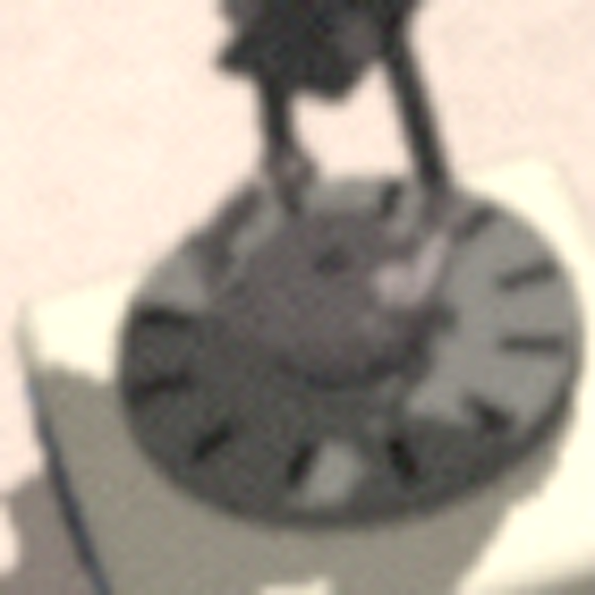

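{"api": "drive_tool", "payload": {
  "targets": [
    {"fingers":33,"xyz":[0,0,-1.5],"rotation":[0,0,0]},
    {"fingers":33,"xyz":[0,0,-1.5],"rotation":[0,0,0]},
    {"fingers":33,"xyz":[0,0,-1.5],"rotation":[0,0,0]},
    {"fingers":33,"xyz":[0,0,-1.5],"rotation":[0,0,0]},
    {"fingers":33,"xyz":[0,0,0],"rotation":[0,0,0]}
  ]
}}

```text
time_s: 16.35
eef_pos: [0.5163, 0.2332, 0.2043]
tool_rot: [179.3, 2.0, 43.1]
wrist_force: [-0.6, -1.5, -2.8]
finger_gap: 0.365
```

```bash
for i in 1; do python3 tilt.py w18; done
```

```text
16.35 [0.5163 0.2332 0.2043] [179.35   2.    43.12] F [-0.59 -1.51 -2.83] gap 33.52
tilt deg [-1.86  0.65] z 39.05
```

{"api": "drive_tool", "payload": {
  "targets": [
    {"fingers":33,"xyz":[-0.4,-0.4,0],"rotation":[0,0,0]},
    {"fingers":33,"xyz":[-0.3,-0.3,0],"rotation":[0,0,0]},
    {"fingers":33,"xyz":[0,0,0],"rotation":[0,0,0]}
  ]
}}

```text
time_s: 16.7
eef_pos: [0.5159, 0.2327, 0.2047]
tool_rot: [179.3, 2.0, 43.1]
wrist_force: [0.2, -1.2, -2.0]
finger_gap: 0.364
```

{"api": "drive_tool", "payload": {
  "targets": [
    {"fingers":33,"xyz":[0,0,0],"rotation":[0,0,0]}
  ]
}}

```text
time_s: 16.8
eef_pos: [0.5158, 0.2327, 0.2046]
tool_rot: [179.3, 2.0, 43.1]
wrist_force: [-0.2, -0.7, -2.1]
finger_gap: 0.36
```

{"api": "drive_tool", "payload": {
  "targets": [
    {"fingers":33,"xyz":[0,0,-1.5],"rotation":[0,0,0]},
    {"fingers":33,"xyz":[0,0,-1.5],"rotation":[0,0,0]},
    {"fingers":33,"xyz":[0,0,0],"rotation":[0,0,0]}
  ]
}}

```text
time_s: 17.1
eef_pos: [0.5156, 0.2326, 0.2013]
tool_rot: [179.4, 2.0, 43.1]
wrist_force: [-0.9, 0.3, -1.9]
finger_gap: 0.36
```

{"api": "drive_tool", "payload": {
  "targets": [
    {"fingers":33,"xyz":[0,0,-1.5],"rotation":[0,0,0]},
    {"fingers":33,"xyz":[0,0,-1.5],"rotation":[0,0,0]},
    {"fingers":33,"xyz":[0,0,-1.5],"rotation":[0,0,0]},
    {"fingers":33,"xyz":[0,0,0],"rotation":[0,0,0]}
  ]
}}

```text
time_s: 17.5
eef_pos: [0.5156, 0.2325, 0.1968]
tool_rot: [179.3, 2.0, 43.1]
wrist_force: [-0.5, -0.3, -3.4]
finger_gap: 0.363
```

```bash
python3 tilt.py w19
```

```text
17.5 [0.5156 0.2325 0.1968] [179.35   2.    43.12] F [-0.52 -0.31 -3.37] gap 33.37
tilt deg [-1.96  0.99] z 39.0
```

{"api": "drive_tool", "payload": {
  "targets": [
    {"fingers":33,"xyz":[0,0,-1.5],"rotation":[0,0,0]},
    {"fingers":33,"xyz":[0,0,-1.5],"rotation":[0,0,0]},
    {"fingers":33,"xyz":[0,0,-1.5],"rotation":[0,0,0]},
    {"fingers":33,"xyz":[0,0,0],"rotation":[0,0,0]}
  ]
}}

```text
time_s: 17.95
eef_pos: [0.5156, 0.2326, 0.1923]
tool_rot: [179.3, 2.0, 43.1]
wrist_force: [0.4, 0.3, -1.9]
finger_gap: 0.363
```

Run:
```python
from look import *
st()
im,d=save('side','side20')
g=cv2.resize(im[115:185,145:215],None,fx=8.5,fy=8.5,interpolation=cv2.INTER_CUBIC)
cv2.imwrite('pics/z20.png',np.clip(g.astype(float)*2.5,0,255).astype(np.uint8))
```

```text
17.95 [0.5156 0.2326 0.1923] [179.35   2.    43.12] F [ 0.39  0.27 -1.91] gap 33.35
```

View pics/z20.png

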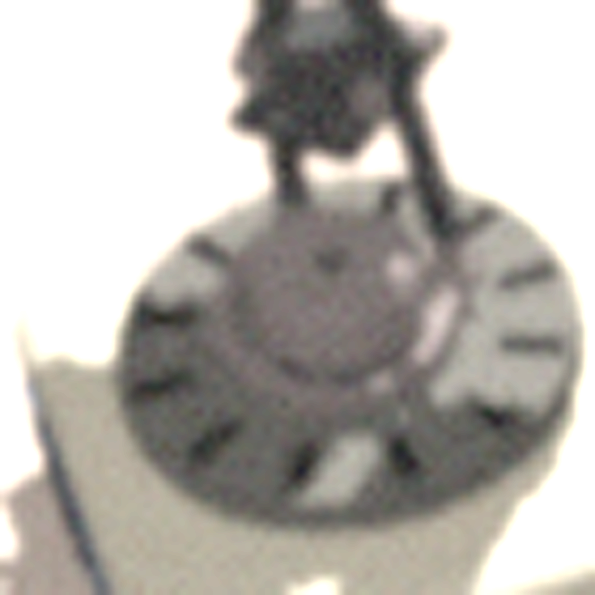

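{"api": "drive_tool", "payload": {
  "targets": [
    {"fingers":33,"xyz":[0,0,-1.5],"rotation":[0,0,0]},
    {"fingers":33,"xyz":[0,0,-1.5],"rotation":[0,0,0]},
    {"fingers":33,"xyz":[0,0,-1],"rotation":[0,0,0]},
    {"fingers":33,"xyz":[0,0,0],"rotation":[0,0,0]}
  ]
}}

```text
time_s: 18.4
eef_pos: [0.5157, 0.2326, 0.1884]
tool_rot: [179.3, 2.0, 43.1]
wrist_force: [-0.8, -0.4, -1.3]
finger_gap: 0.358
```

{"api": "drive_tool", "payload": {
  "targets": [
    {"fingers":33,"xyz":[0,0,-1],"rotation":[0,0,0]},
    {"fingers":33,"xyz":[0,0,-1],"rotation":[0,0,0]},
    {"fingers":33,"xyz":[0,0,0],"rotation":[0,0,0]}
  ]
}}

```text
time_s: 18.7
eef_pos: [0.5157, 0.2325, 0.1864]
tool_rot: [179.3, 2.0, 43.1]
wrist_force: [0.6, -0.9, -1.3]
finger_gap: 0.361
```

{"api": "drive_tool", "payload": {
  "targets": [
    {"fingers":33,"xyz":[0,0,-1],"rotation":[0,0,0]},
    {"fingers":33,"xyz":[0,0,-1],"rotation":[0,0,0]},
    {"fingers":33,"xyz":[0,0,0],"rotation":[0,0,0]}
  ]
}}

```text
time_s: 19.0
eef_pos: [0.5157, 0.2326, 0.1844]
tool_rot: [179.3, 2.0, 43.1]
wrist_force: [-0.3, -0.5, -2.4]
finger_gap: 0.363
```

Underside now ~0.086; continue in half-millimetre feel.

{"api": "drive_tool", "payload": {
  "targets": [
    {"fingers":33,"xyz":[0,0,-0.7],"rotation":[0,0,0]},
    {"fingers":33,"xyz":[0,0,-0.7],"rotation":[0,0,0]},
    {"fingers":33,"xyz":[0,0,0],"rotation":[0,0,0]}
  ]
}}

```text
time_s: 19.3
eef_pos: [0.5159, 0.2326, 0.1834]
tool_rot: [179.3, 2.0, 43.1]
wrist_force: [-1.3, -0.1, 1.6]
finger_gap: 0.359
```

{"api": "drive_tool", "payload": {
  "targets": [
    {"fingers":33,"xyz":[0,0,-0.6],"rotation":[0,0,0]},
    {"fingers":33,"xyz":[0,0,0],"rotation":[0,0,0]}
  ]
}}

```text
time_s: 19.5
eef_pos: [0.516, 0.2327, 0.1831]
tool_rot: [179.3, 1.9, 43.1]
wrist_force: [-0.8, -0.8, 4.2]
finger_gap: 0.363
```

{"api": "drive_tool", "payload": {
  "targets": [
    {"fingers":33,"xyz":[0,0,-0.5],"rotation":[0,0,0]},
    {"fingers":33,"xyz":[0,0,0],"rotation":[0,0,0]}
  ]
}}

```text
time_s: 19.7
eef_pos: [0.5161, 0.2328, 0.183]
tool_rot: [179.3, 1.9, 43.1]
wrist_force: [-1.7, 0.1, 8.0]
finger_gap: 0.363
```

{"api": "drive_tool", "payload": {
  "targets": [
    {"fingers":34.5,"xyz":[0,0,0.5],"rotation":[0,0,0]},
    {"fingers":36,"xyz":[0.2,0.2,0],"rotation":[0,0,0]},
    {"fingers":38,"xyz":[0.2,0.2,0],"rotation":[0,0,0]},
    {"fingers":40,"xyz":[0.3,0.3,0],"rotation":[0,0,0]},
    {"fingers":40,"xyz":[0,0,0],"rotation":[0,0,0]}
  ]
}}

```text
time_s: 20.2
eef_pos: [0.517, 0.2336, 0.1833]
tool_rot: [179.3, 1.9, 43.1]
wrist_force: [-0.6, -0.5, 7.4]
finger_gap: 0.435
```

```bash
python3 tilt.py w21
```

```text
20.2 [0.517  0.2336 0.1833] [179.32   1.9   43.12] F [-0.55 -0.48  7.37] gap 40.01
tilt deg [-1.26  0.63] z 39.03
```

{"api": "drive_tool", "payload": {
  "targets": [
    {"fingers":41.5,"xyz":[0.3,0.3,0.5],"rotation":[0,0,0]},
    {"fingers":43,"xyz":[0.3,0.3,0],"rotation":[0,0,0]},
    {"fingers":44.5,"xyz":[0.3,0.3,0],"rotation":[0,0,0]},
    {"fingers":44.5,"xyz":[0,0,0],"rotation":[0,0,0]}
  ]
}}

```text
time_s: 20.65
eef_pos: [0.5178, 0.2345, 0.1835]
tool_rot: [179.3, 1.9, 43.1]
wrist_force: [-0.5, 0.6, 6.2]
finger_gap: 0.484
```

```bash
python3 tilt.py w22
```

```text
20.65 [0.5178 0.2345 0.1835] [179.33   1.92  43.12] F [-0.46  0.64  6.23] gap 44.52
tilt deg [-1.26  0.72] z 39.09
```

{"api": "drive_tool", "payload": {
  "targets": [
    {"fingers":46,"xyz":[0.3,0.3,0.3],"rotation":[0,0,0]},
    {"fingers":47.5,"xyz":[0.3,0.3,0],"rotation":[0,0,0]},
    {"fingers":49,"xyz":[0.3,0.3,0],"rotation":[0,0,0]},
    {"fingers":49,"xyz":[0,0,0],"rotation":[0,0,0]}
  ]
}}

```text
time_s: 21.1
eef_pos: [0.5183, 0.2351, 0.1834]
tool_rot: [179.3, 2.0, 43.1]
wrist_force: [0.4, 0.4, 4.2]
finger_gap: 0.532
```

Run:
```python
from look import *
import tilt
look('w23',[]);tilt.tilt(np.load('w23.npy'))
im,d=save('side','side23')
g=cv2.resize(im[115:185,145:215],None,fx=5.6,fy=5.6,interpolation=cv2.INTER_CUBIC)
cv2.imwrite('pics/z23.png',np.hstack([np.clip(g.astype(float)*2.5,0,255).astype(np.uint8),cv2.resize(cv2.imread('pics/w23.png')[170:300,216:346],(392,392))]))
```

```text
21.1 [0.5183 0.2351 0.1834] [179.34   1.98  43.12] F [0.39 0.36 4.25] gap 48.89
tilt deg [-1.83  0.33] z 38.99
```

View pics/z23.png

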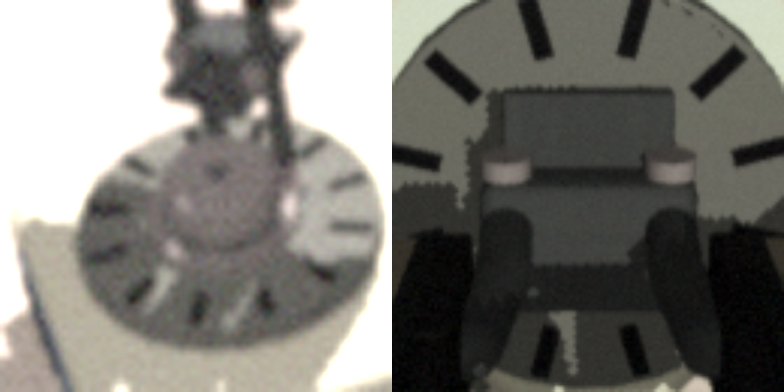

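{"api": "drive_tool", "payload": {
  "targets": [
    {"fingers":50.5,"xyz":[0.3,0.3,0],"rotation":[0,0,0]},
    {"fingers":52,"xyz":[0.3,0.3,0],"rotation":[0,0,0]},
    {"fingers":52,"xyz":[0,0,0],"rotation":[0,0,0]}
  ]
}}

```text
time_s: 21.5
eef_pos: [0.5187, 0.2356, 0.1832]
tool_rot: [179.3, 2.0, 43.1]
wrist_force: [-0.3, -0.3, 2.1]
finger_gap: 0.568
```

```bash
python3 tilt.py w24
```

```text
21.5 [0.5187 0.2356 0.1832] [179.35   2.    43.12] F [-0.35 -0.33  2.12] gap 52.2
tilt deg [-2.5   0.53] z 38.78
```

{"api": "drive_tool", "payload": {
  "targets": [
    {"fingers":52,"xyz":[0.4,0.4,0],"rotation":[0,0,0]},
    {"fingers":53,"xyz":[0.4,0.4,0],"rotation":[0,0,0]},
    {"fingers":54,"xyz":[0.3,0.3,0],"rotation":[0,0,0]},
    {"fingers":54,"xyz":[0,0,0],"rotation":[0,0,0]}
  ]
}}

```text
time_s: 21.95
eef_pos: [0.5197, 0.2367, 0.1832]
tool_rot: [179.4, 2.0, 43.1]
wrist_force: [-0.9, 0.1, 2.5]
finger_gap: 0.59
```

```bash
python3 tilt.py w25
```

```text
21.95 [0.5197 0.2367 0.1832] [179.35   2.02  43.12] F [-0.91  0.1   2.5 ] gap 54.25
tilt deg [-2.36  0.46] z 38.67
```

{"api": "drive_tool", "payload": {
  "targets": [
    {"fingers":54.7,"xyz":[0.2,0.2,0],"rotation":[0,0,0]},
    {"fingers":55.2,"xyz":[0.2,0.2,0],"rotation":[0,0,0]},
    {"fingers":55.2,"xyz":[0,0,0],"rotation":[0,0,0]}
  ]
}}

```text
time_s: 22.3
eef_pos: [0.5202, 0.2372, 0.1832]
tool_rot: [179.3, 2.0, 43.1]
wrist_force: [0.1, 0.2, 0.8]
finger_gap: 0.598
```

Run:
```python
from look import *
import tilt
look('w26',[]);tilt.tilt(np.load('w26.npy'))
im,d=save('side','side26')
g=cv2.resize(im[115:185,145:215],None,fx=5.6,fy=5.6,interpolation=cv2.INTER_CUBIC)
cv2.imwrite('pics/z26.png',np.hstack([np.clip(g.astype(float)*2.5,0,255).astype(np.uint8),cv2.resize(cv2.imread('pics/w26.png')[170:300,216:346],(392,392))]))
```

```text
22.3 [0.5202 0.2372 0.1832] [179.35   2.    43.12] F [0.08 0.19 0.85] gap 54.93
tilt deg [-2.11  0.28] z 38.62
```

View pics/z26.png

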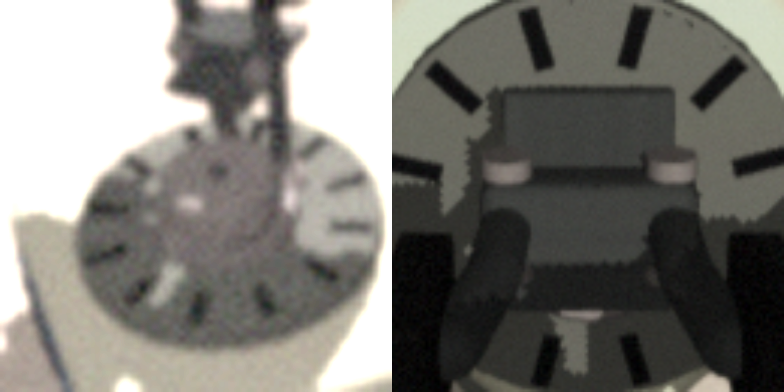

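{"api": "drive_tool", "payload": {
  "targets": [
    {"fingers":55,"xyz":[0,0,1],"rotation":[0,0,0]},
    {"fingers":55,"xyz":[0,0,1],"rotation":[0,0,0]},
    {"fingers":55,"xyz":[0,0,1],"rotation":[0,0,0]},
    {"fingers":55,"xyz":[0,0,0],"rotation":[0,0,0]}
  ]
}}

```text
time_s: 22.8
eef_pos: [0.5204, 0.2372, 0.1865]
tool_rot: [179.3, 2.0, 43.1]
wrist_force: [-0.8, 0.5, -1.3]
finger_gap: 0.599
```

```bash
python3 tilt.py w27
```

```text
22.8 [0.5204 0.2372 0.1865] [179.34   1.97  43.12] F [-0.84  0.47 -1.35] gap 55.08
tilt deg [-2.09  0.45] z 38.66
```

Free withdrawal; continue up.

{"api": "drive_tool", "payload": {
  "targets": [
    {"fingers":55,"xyz":[0,0,1.5],"rotation":[0,0,0]},
    {"fingers":55,"xyz":[0,0,1.5],"rotation":[0,0,0]},
    {"fingers":55,"xyz":[0,0,2],"rotation":[0,0,0]},
    {"fingers":55,"xyz":[0,0,4],"rotation":[0,0,0]},
    {"fingers":55,"xyz":[0,0,8],"rotation":[0,0,0]},
    {"fingers":55,"xyz":[0,0,10],"rotation":[0,0,0]},
    {"fingers":55,"xyz":[-3,-3,8],"rotation":[0,0,0]},
    {"fingers":55,"xyz":[-7,-7,4],"rotation":[0,0,0]},
    {"fingers":55,"xyz":[-10,-10,0],"rotation":[0,0,0]},
    {"fingers":55,"xyz":[-12,-11,0],"rotation":[0,0,0]}
  ]
}}

```text
time_s: 23.85
eef_pos: [0.4872, 0.2052, 0.2252]
tool_rot: [179.3, 2.0, 43.1]
wrist_force: [0.3, 0.2, -2.0]
finger_gap: 0.598
```

{"api": "drive_tool", "payload": {
  "targets": [
    {"fingers":55,"xyz":[-10,-9,0],"rotation":[0,0,0]},
    {"fingers":55,"xyz":[-7,-6,0],"rotation":[0,0,0]},
    {"fingers":55,"xyz":[-4,-4,0],"rotation":[0,0,0]},
    {"fingers":55,"xyz":[0,0,0],"rotation":[0,0,0]}
  ]
}}

```text
time_s: 24.25
eef_pos: [0.4669, 0.1867, 0.2254]
tool_rot: [179.3, 2.0, 43.1]
wrist_force: [0.4, 0.3, -1.8]
finger_gap: 0.597
```

Run:
```python
from look import *
import tilt
look('w28',['ring','eye_l']);P=tilt.tilt(np.load('w28.npy'));np.save('P28.npy',P)
im,d=save('side','side28')
g=cv2.resize(im[115:185,145:215],None,fx=5.6,fy=5.6,interpolation=cv2.INTER_CUBIC)
cv2.imwrite('pics/z28.png',np.hstack([np.clip(g.astype(float)*2.5,0,255).astype(np.uint8),cv2.resize(cv2.imread('pics/w28.png')[80:220,210:350],(392,392))]))
```

```text
24.25 [0.4669 0.1867 0.2254] [179.34   1.98  43.1 ] F [ 0.39  0.3  -1.85] gap 54.87
ring []
eye_l [([0.5288, 0.2317, 0.0898], 0.8), ([0.5092, 0.245, 0.0938], 0.7), ([0.4871, 0.1697, 0.2428], 0.63)]
tilt deg [-2.21  0.38] z 38.63
```

View pics/z28.png

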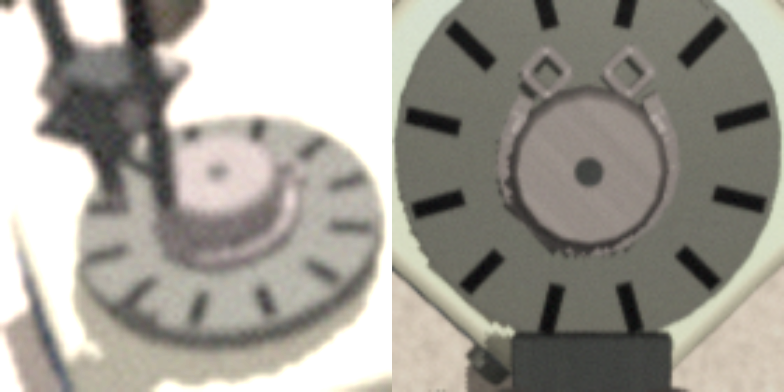

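Run:
```python
from h import *
M=np.load('M.npy');P=np.load('P28.npy')@M.T
f=lambda x,y,h:(M@tz(210+x/2.8-.3,80+y/2.8-.3,h))
A=f(545,72,.1335);B=f(628,72,.1335);print(A,B,np.linalg.norm(A-B),f(589,172,.116))
g=lambda x,y:np.median(P[int(80+y/2.8)-1:int(80+y/2.8)+2,int(210+x/2.8)-1:int(210+x/2.8)+2,2])
print('heights: eyeL',[g(525,72),g(545,50)],'eyeR',[g(650,72),g(628,50)],'arms',[g(508,150),g(503,180),g(668,150),g(673,170),g(640,240)],'rotor',[g(460,130),g(700,150),g(590,50)],'shaft',g(589,200))
```

```text
[ 71.09873624 100.27272118 134.9040165 ] [ 71.10854088 123.89370075 134.63208678] 23.622546808506897 [ 45.40500995 109.0724566  116.39810793]
heights: eyeL [np.float64(226.20419854776512), np.float64(226.40443124080542)] eyeR [np.float64(226.49641792848834), np.float64(226.76850230118967)] arms [np.float64(225.9101687247495), np.float64(226.46118862542463), np.float64(226.53877613026148), np.float64(226.7496380306909), np.float64(226.52750658880245)] rotor [np.float64(166.7853936609072), np.float64(226.24601395255576), np.float64(226.49813468583565)] shaft 226.2900589841114
```

Run:
```python
from h import *
M=np.load('M.npy');P=np.load('P28.npy')@M.T
f=lambda x,y,h:(M@tz(210+(x-392)/2.8-.3,80+y/2.8-.3,h))
A=f(545,72,.1325);B=f(628,72,.1325);print(A,B,np.linalg.norm(A-B),f(589,172,.116))
g=lambda x,y:np.median(P[int(80+y/2.8)-1:int(80+y/2.8)+2,int(210+(x-392)/2.8)-1:int(210+(x-392)/2.8)+2,2]).round(1)
print('heights: eyeL',[g(525,72),g(545,50)],'eyeR',[g(650,72),g(628,50)],'arms',[g(520,120),g(508,160),g(658,115),g(672,150),g(640,240)],'rotor',[g(460,80),g(700,80),g(587,70)],'shaft',g(589,200))
```

```text
[ 71.0987292  -11.31653311 135.18959493] [ 71.10851084  12.24903839 134.91830308] 23.567135059632008 [ 45.3471113    1.03001236 117.64146193]
heights: eyeL [np.float64(135.1), np.float64(135.3)] eyeR [np.float64(135.4), np.float64(135.5)] arms [np.float64(135.7), np.float64(134.4), np.float64(135.1), np.float64(135.9), np.float64(141.4)] rotor [np.float64(141.3), np.float64(141.2), np.float64(141.3)] shaft 117.5
```

{"api": "drive_tool", "payload": {
  "targets": [
    {"fingers":54,"xyz":[0,-8,0],"rotation":[0,0,-0.03]},
    {"fingers":54,"xyz":[2,-18,0],"rotation":[0,0,-0.06]},
    {"fingers":54,"xyz":[4,-28,0],"rotation":[0,0,-0.07]},
    {"fingers":54,"xyz":[4,-34,0],"rotation":[0,0,-0.08]},
    {"fingers":54,"xyz":[5,-36,0],"rotation":[0,0,-0.08]},
    {"fingers":54,"xyz":[5,-36,0],"rotation":[0,0,-0.08]},
    {"fingers":54,"xyz":[5,-36,0],"rotation":[0,0,-0.08]},
    {"fingers":54,"xyz":[5,-36,0],"rotation":[0,0,-0.08]},
    {"fingers":54,"xyz":[5,-36,0],"rotation":[0,0,-0.08]},
    {"fingers":54,"xyz":[5,-36,0],"rotation":[0,0,-0.08]}
  ]
}}

```text
time_s: 25.45
eef_pos: [0.5073, -0.1187, 0.2253]
tool_rot: [179.3, 2.0, 1.6]
wrist_force: [0.7, 0.5, -1.1]
finger_gap: 0.586
```

{"api": "drive_tool", "payload": {
  "targets": [
    {"fingers":54,"xyz":[5,-36,0],"rotation":[0,0,-0.08]},
    {"fingers":54,"xyz":[4,-34,0],"rotation":[0,0,-0.07]},
    {"fingers":54,"xyz":[3,-28,0],"rotation":[0,0,-0.05]},
    {"fingers":54,"xyz":[2,-18,0],"rotation":[0,0,-0.04]},
    {"fingers":54,"xyz":[1,-9,0],"rotation":[0,0,-0.02]},
    {"fingers":54,"xyz":[0,0,0],"rotation":[0,0,0]},
    {"fingers":54,"xyz":[0,0,0],"rotation":[0,0,0]}
  ]
}}

```text
time_s: 26.15
eef_pos: [0.5222, -0.241, 0.2252]
tool_rot: [179.4, 2.0, -13.0]
wrist_force: [-0.2, 0.3, -2.2]
finger_gap: 0.592
```

Run:
```python
from look import *
import tilt
look('w29',['cradle']);P=tilt.tilt(np.load('w29.npy'));np.save('P29.npy',P)
im,d=save('side','side29');st()
```

```text
26.15 [ 0.5222 -0.241   0.2252] [179.37   2.02 -12.98] F [-0.21  0.27 -2.2 ] gap 54.36
cradle [([0.5161, -0.2694, 0.0704], 0.87)]
tilt deg [-2.24  0.24] z 38.74
26.3 [ 0.5224 -0.2407  0.2254] [179.36   1.99 -12.94] F [ 0.22 -0.   -1.53] gap 53.86
```

View pics/w29.png

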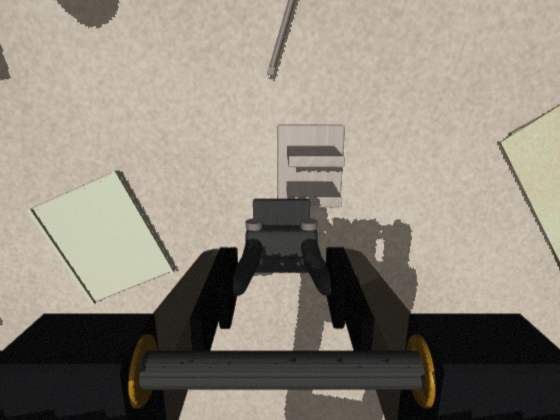

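View pics/side29.png

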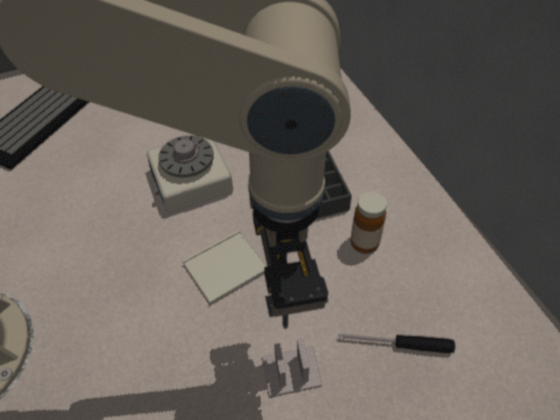

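{"api": "drive_tool", "payload": {
  "targets": [
    {"fingers":54,"xyz":[0,-8,0],"rotation":[0,0,-0.002]},
    {"fingers":54,"xyz":[-0.5,-14,0],"rotation":[0,0,-0.002]},
    {"fingers":54,"xyz":[0,-9,0],"rotation":[0,0,0]},
    {"fingers":54,"xyz":[0,-3,0],"rotation":[0,0,0]},
    {"fingers":54,"xyz":[0,0,-10],"rotation":[0,0,0]},
    {"fingers":54,"xyz":[0,0,-15],"rotation":[0,0,0]},
    {"fingers":54,"xyz":[0,0,-10],"rotation":[0,0,0]},
    {"fingers":54,"xyz":[0,0,-4],"rotation":[0,0,0]},
    {"fingers":54,"xyz":[0,0,0],"rotation":[0,0,0]}
  ]
}}

```text
time_s: 27.2
eef_pos: [0.5213, -0.2753, 0.1852]
tool_rot: [179.4, 2.1, -13.2]
wrist_force: [0.0, -0.3, -1.9]
finger_gap: 0.587
```

Run:
```python
from look import *
import tilt
look('w30',[]);P=tilt.tilt(np.load('w30.npy'));np.save('P30.npy',P)
im,d=save('side','side30')
cv2.imwrite('pics/z30.png',np.hstack([cv2.resize(im[310:410,240:340],(400,400),interpolation=cv2.INTER_CUBIC),cv2.resize(cv2.imread('pics/w30.png')[150:290,210:350],(400,400))]))
```

```text
27.2 [ 0.5213 -0.2753  0.1852] [179.37   2.09 -13.24] F [ 0.03 -0.33 -1.92] gap 53.98
tilt deg [-2.23  0.26] z 38.76
```

View pics/z30.png

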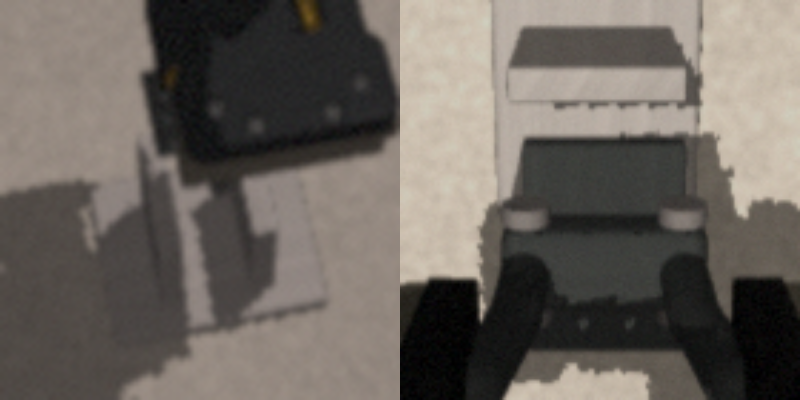

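Run:
```python
from h import *
M=np.load('M.npy')
for uu,vv in((247.8,173.2),(310.1,173.2),(247.8,185.2),(310.1,185.2)):
    p=tz(uu,vv,.113); p=tz(uu,vv,(115-.0347*p[0]+.0115*p[1])/1000); print((M@p).round(1))
```

```text
[ 20.7 -24.4 114.9]
[ 20.6  24.6 114.9]
[ 11.  -24.6 114.9]
[ 10.9  24.9 114.9]
```

{"api": "drive_tool", "payload": {
  "targets": [
    {"fingers":54,"xyz":[-1.5,0.3,-6],"rotation":[0,0,0]},
    {"fingers":54,"xyz":[0,0,-12],"rotation":[0,0,0]},
    {"fingers":54,"xyz":[0,0,-14],"rotation":[0,0,0]},
    {"fingers":54,"xyz":[0,0,-14],"rotation":[0,0,0]},
    {"fingers":54,"xyz":[0,0,-12],"rotation":[0,0,0]},
    {"fingers":54,"xyz":[0,0,-7],"rotation":[0,0,0]},
    {"fingers":54,"xyz":[0,0,-3],"rotation":[0,0,0]},
    {"fingers":54,"xyz":[0,0,0],"rotation":[0,0,0]}
  ]
}}

```text
time_s: 28.1
eef_pos: [0.5202, -0.2755, 0.118]
tool_rot: [179.4, 2.0, -13.3]
wrist_force: [0.2, -0.7, -1.6]
finger_gap: 0.59
```

{"api": "drive_tool", "payload": {
  "targets": [
    {"fingers":54,"xyz":[0,0,-1.5],"rotation":[0,0,0]},
    {"fingers":54,"xyz":[0,0,-1],"rotation":[0,0,0]},
    {"fingers":54,"xyz":[0,0,0],"rotation":[0,0,0]}
  ]
}}

```text
time_s: 28.4
eef_pos: [0.5205, -0.2756, 0.1161]
tool_rot: [179.3, 2.0, -13.3]
wrist_force: [0.2, 0.4, -1.4]
finger_gap: 0.589
```

{"api": "drive_tool", "payload": {
  "targets": [
    {"fingers":54,"xyz":[0,0,-0.7],"rotation":[0,0,0]},
    {"fingers":54,"xyz":[0,0,-0.7],"rotation":[0,0,0]},
    {"fingers":54,"xyz":[0,0,0],"rotation":[0,0,0]}
  ]
}}

```text
time_s: 28.7
eef_pos: [0.5203, -0.2755, 0.1144]
tool_rot: [179.3, 2.0, -13.3]
wrist_force: [0.1, -0.8, -2.0]
finger_gap: 0.591
```

```bash
python3 tilt.py w31
```

```text
28.7 [ 0.5203 -0.2755  0.1144] [179.34   1.99 -13.26] F [ 0.14 -0.81 -2.02] gap 54.3
tilt deg [-2.2   0.23] z 38.74
```

{"api": "drive_tool", "payload": {
  "targets": [
    {"fingers":54,"xyz":[0,0,-0.7],"rotation":[0,0,0]},
    {"fingers":54,"xyz":[0,0,-0.6],"rotation":[0,0,0]},
    {"fingers":54,"xyz":[0,0,0],"rotation":[0,0,0]}
  ]
}}

```text
time_s: 29.05
eef_pos: [0.5204, -0.2755, 0.1132]
tool_rot: [179.3, 2.0, -13.3]
wrist_force: [-0.3, 0.5, -0.8]
finger_gap: 0.589
```

{"api": "drive_tool", "payload": {
  "targets": [
    {"fingers":54,"xyz":[0,0,-0.6],"rotation":[0,0,0]},
    {"fingers":54,"xyz":[0,0,0],"rotation":[0,0,0]}
  ]
}}

```text
time_s: 29.25
eef_pos: [0.5206, -0.2757, 0.113]
tool_rot: [179.3, 1.9, -13.3]
wrist_force: [-0.0, -1.1, 4.0]
finger_gap: 0.59
```

Resting on the plates. Release slowly, then open and rise.

{"api": "drive_tool", "payload": {
  "targets": [
    {"fingers":55,"xyz":[0,0,0.2],"rotation":[0,0,0]},
    {"fingers":57,"xyz":[0,0,0],"rotation":[0,0,0]},
    {"fingers":60,"xyz":[0,0,0],"rotation":[0,0,0]},
    {"fingers":75,"xyz":[0,0,0],"rotation":[0,0,0]},
    {"fingers":91,"xyz":[0,0,0],"rotation":[0,0,0]},
    {"fingers":91,"xyz":[0,0,0],"rotation":[0,0,0]},
    {"fingers":91,"xyz":[0,0,0],"rotation":[0,0,0]}
  ]
}}

```text
time_s: 29.95
eef_pos: [0.5203, -0.2755, 0.1127]
tool_rot: [179.3, 2.0, -13.3]
wrist_force: [0.3, -0.3, 0.1]
finger_gap: 0.976
```

```bash
python3 tilt.py w32
```

```text
29.95 [ 0.5203 -0.2755  0.1127] [179.34   1.99 -13.26] F [ 0.28 -0.25  0.07] gap 89.72
tilt deg [-1.94  0.85] z 38.42
```

View pics/w32.png

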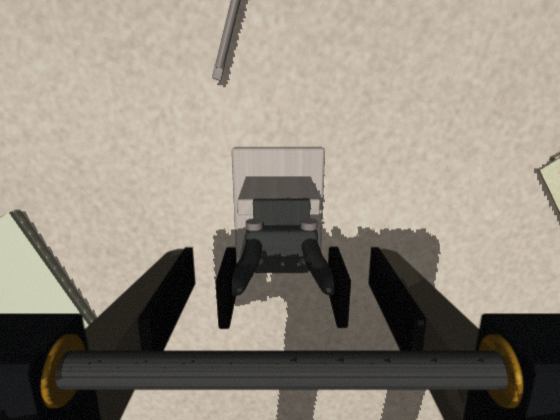

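{"api": "drive_tool", "payload": {
  "targets": [
    {"fingers":91,"xyz":[0,0,8],"rotation":[0,0,0]},
    {"fingers":91,"xyz":[0,0,20],"rotation":[0,0,0]},
    {"fingers":91,"xyz":[0,0,30],"rotation":[0,0,0]},
    {"fingers":91,"xyz":[0,0,35],"rotation":[0,0,0]},
    {"fingers":91,"xyz":[0,0,30],"rotation":[0,0,0]},
    {"fingers":91,"xyz":[-25,0,10],"rotation":[0,0,0]},
    {"fingers":91,"xyz":[-40,0,0],"rotation":[0,0,0]},
    {"fingers":91,"xyz":[-20,0,0],"rotation":[0,0,0]},
    {"fingers":91,"xyz":[0,0,0],"rotation":[0,0,0]},
    {"fingers":91,"xyz":[0,0,0],"rotation":[0,0,0]}
  ]
}}

```text
time_s: 31.0
eef_pos: [0.4359, -0.2758, 0.2466]
tool_rot: [179.3, 1.9, -13.3]
wrist_force: [0.4, -0.3, 0.1]
finger_gap: 0.989
```

Run:
```python
from look import *
look('w33',['pliers','grip_l','cradle'])
im,d=save('side','side33');im2,d=save('top','top33')
for n in('side','top'):
    for t in('ring','pliers','grip_l','eye_l','tip_l'):
        print(n,t,[(np.round(x['location'],4).tolist(),round(x['confidence'],2)) for x in bot.landmark_of(t,n)[:2]])
cv2.imwrite('pics/z33.png',np.hstack([cv2.resize(im,(400,300)),cv2.resize(im2,(400,300))]))
cv2.imwrite('pics/z33b.png',np.hstack([np.clip(cv2.resize(im[115:195,140:220],(390,390),interpolation=cv2.INTER_CUBIC).astype(float)*2,0,255).astype(np.uint8),cv2.resize(cv2.imread('pics/w33.png')[40:170,210:340],(390,390),interpolation=cv2.INTER_CUBIC)]))
st()
```

```text
31.0 [ 0.4359 -0.2758  0.2466] [179.32   1.89 -13.3 ] F [ 0.37 -0.27  0.13] gap 90.86
pliers [([0.52, -0.271, 0.0151], 0.91)]
grip_l [([0.5236, -0.2476, 0.1333], 0.89), ([0.5154, -0.3025, 0.1294], 0.75), ([0.5164, -0.2714, 0.0143], 0.65)]
cradle []
side ring []
side pliers [([0.517, -0.275, 0.0212], 0.55)]
side grip_l [([0.5246, -0.2464, 0.1317], 0.71), ([0.5135, -0.3051, 0.1317], 0.66)]
side eye_l []
side tip_l [([0.5207, -0.2865, 0.0167], 0.78)]
top ring [([0.5011, 0.2174, 0.0861], 0.78), ([0.745, 0.0804, -0.0024], 0.57)]
top pliers [([0.5202, -0.2755, 0.0127], 0.67)]
top grip_l [([0.5149, -0.3067, 0.1292], 0.62), ([0.5223, -0.2466, 0.1324], 0.57)]
top eye_l [([0.531, 0.2261, 0.0915], 0.51), ([0.5107, 0.2425, 0.0932], 0.47)]
top tip_l [([0.5218, -0.2646, 0.0158], 0.59)]
31.8 [ 0.4353 -0.2755  0.2458] [179.34   1.98 -13.26] F [-0.18  0.37 -0.02] gap 90.7
```

View pics/z33.png

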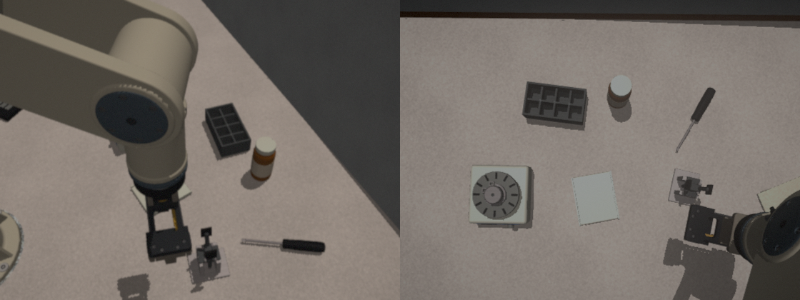

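View pics/z33b.png

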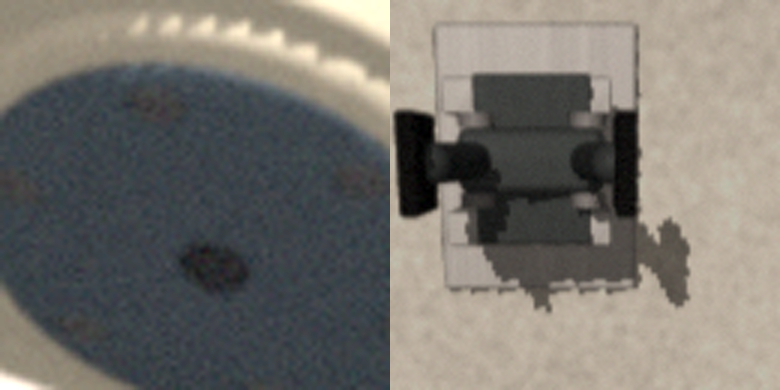

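Pliers rest upright in the stand with pads about 58 mm apart (free), the ring sits on the mixer, and the bystanders are where they were. Handing in.

Run:
```python
from h import *
st(); print(bot.job_done())
```

```text
31.8 [ 0.4353 -0.2755  0.2458] [179.34   1.98 -13.26] F [-0.18  0.37 -0.02] gap 90.7
the job is handed in; nothing more can be done
None
```

The ring sits contracted in the shaft's groove and the pliers are back in their stand. I handed the job in at 31.8 s; no verdict is reported, so the result rests on my last checks.

**What I did:** I put the plier pins into both eyes and spread the ring to the stop. I carried it over the shaft and felt the rotor at about 0.084 m. Then I released it gradually, following the eyes about 6 mm along the ring's x. The most force I read while pressing the ring on the rotor was about 10 N.

**Ring:**
- In the wrist picture after release, its top is 6 mm above the rotor all round, so it lies flat.
- The eyes are 23.6 mm apart, with their midpoint 25.8 mm from the shaft axis, so it is closed and centred to about 1 mm. I did not measure its grip on the shaft.
- At the end I checked it again only in the coarse top view, because the arm hid it in the side view.

**Pliers:**
- They are upright and level, about 2 mm from the stand centre.
- The pads look fully open (55 to 62 mm by the networks, 56 mm expected).

**Bystanders and arm:** the bottle, rack and screwdriver look unmoved in the top view. The arm was clear of everything.

**Disagreements:**
- The pliers shifted about 2° in the grip during the first carry. I compensated by tilting the tool.
- My early estimate of the eyes' position from one wrist picture was about 3 mm off a later one. I used the later one and the pins went in.
- For the stand centre, the networks and my own measurement differed by up to about 6 mm. I trusted the measurement of its plates.

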